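# Load the dye-jar shaker and clamp its lid

## Robot

A 6-joint arm with a two-finger parallel gripper is mounted at the origin on the work surface. World frame = base frame: x ahead of the robot, y to its left, z up, the work surface at z = 0. Lengths are in m, angles in degrees, forces in N, time in s.
With the tool pointing down it reaches from about 0.375 to 0.9 m from the base axis. Payload 3.1 kg.
Tool frame: the origin (TCP) lies at the very end of the fingers, on their centre line; the grasp point (between the pads) lies 19 mm behind it; z points along the fingers, y is the line along which they close (so a half turn about z gives the same grasp; the last joint's range is limited). The gripper opens to 87 mm and grips with 3 to 60 N. Pads are 19 mm wide; open, the fingers measure 117 mm over their backs; the gripper's body (75 mm by 190 mm) begins 51 mm behind the grasp point.
Start: joints at [57.496, 30.224, 82.088, -0, 67.689, -10.227], TCP at [0.237, 0.578, 0.223] pointing down, gripper open.
Joint ranges: [-176.69, 176.69], [-43.24, 126.21], [12.49, 139.97], [-82, 262], [0, 151.66], [-163.58, 163.58]. Speed limits (degrees/s): [159.86, 159.86, 180, 180, 180, 180].

## Interface

Orientations are given as a 3x3 rotation matrix whose columns are the frame's x, y, z axes.
In Python, from rig import * gives the robot as it stands.
- The arm moves only by the tool jog_arm, never from a script. Its arguments are lists of equal length, an entry for each row: "delta_pos": the shift along the world's x, y, z in cm, a list of three; "turn": the turn about the world's z in degrees; "grip": the closure, from 0 (fully open) to 1 (shut). In form: {"delta_pos": [[x, y, z], ...], "turn": [turn, ...], "grip": [grip, ...]}. A call has 1 to 12 rows; each row is the pose to reach, as a shift and turn from the pose commanded when the call began; what a row does not reach only later rows make up. A row lasts 1/8 s, in which the tool goes at most 62.5 mm and 10.7 degrees, less where a joint would pass 70% of its speed; a pose out of reach is approached as far as the arm can. A call with a gripper value outside its range is refused whole. The fingers move at their own pace and stop on an object; the grip force is fixed at half the most. Time passes only in rows, so rows that repeat a pose let the fingers close. It gives the time, the measured TCP pose, the force, the opening and the grip force at its end, in the units of the state.
- read_state(): the state, without advancing time (a new reading comes with each control period).
- capture(name): name is "scene" or "top" or "wrist"; returns a dict with "color" (384x512x3 uint8, blue, green, red), "fovy" (degrees; the focal length in pixels is half the picture's height over the tangent of half this angle, whatever the lens; pixels are square), "cx", "cy" (the principal point, pixels), "camera_from_world" (4x4, takes a point from world to camera coordinates). Camera axes: x right, y up, looking along -z (the intrinsics and any distortion apply to the point x, -y, -z); pixel columns grow to the right and rows downward; lengths in m; the calibration is good to about 2 mm. A picture is of the moment at which its call begins. There is no depth.
- hand_in(): hands the job in; it is judged then, once.
The state is a dict: "time_s": time; "joint_positions": joint angles; "qvel": joint speeds; "tau": joint torques, N m; "position": TCP position; "tcp_rot": TCP orientation; "force": force on the tool from outside, world axes, zero at the start; "moment": the same for the moment, N m; "opening": opening from 0.0 (shut) to 1.0 (fully open); "grasp_force": force on a finger pad.
Only numpy, scipy, OpenCV 4.12 (cv2) and the standard library are available. Lean on these libraries where they do the work, as an engineer would, in place of code of your own. Each camera call takes 0.05 s, during which the arm holds its last target. There are 200 camera calls.

## Task

Lift the lid off the jar shaker by its knob and lay it, knob up, on the green cutting mat; stand every dye jar from the bench upright in the shaker's tub and put the lid back on, fully seated. Then swing the clamp strap over the lid's brim and screw the knurled brass nut down clockwise until it stops tight. Leave the glue bottle, the carton and the mallet where they are.

Things in the scene. Friction and masses are not known exactly. Their poses are not given: they have to be found in the camera images.
- tub (a point): Centre of the inner floor of the jar shaker's open tub, 45 mm above the bench; shaker fixed to the bench, grey housing 280 x 200 mm, aluminium tub. x: tub's long axis, about away from the robot; y: short axis, towards the clamp; z up. Inside 244 (x) x 124 (y) mm. Up to four jars stand in one row, e.g. at x = -84, -28, 28, 84 mm.
- flange (a point): Centre of the tub's mouth at flange height, 36 mm above tub, same axes. The flat flange reaches 140 mm in x, 98 mm in y. Round the mouth a 4 mm thick upstand rises 14 mm above it (outside 252 x 132 mm) and locates the lid. At x = 0, y = 140 mm the clamp's vertical threaded stud, 16 mm thick, tops out 71 mm above this point.
- lid_knob (a point): Centre of the lid's round black knob, 34 mm diameter, 26 mm tall, on a 12 mm high, 20 mm thick stem on the lid's middle, 66 mm above the lid's lower edge. x: lid's long axis, z up. The lid starts on the tub, unclamped, loose, 0.5 kg. Seated, this point is 102 mm above tub.
- lid_edge (a point): Centre of the lid's open underside, 66 mm below the knob's centre. Lid: aluminium box cover 268 (x) x 148 (y) x 41 mm, skirt inside 260 x 140 mm, 36 mm deep; a brim 22 mm wide, 5 mm thick along each long side makes it 192 mm wide. Its skirt goes round the upstand (4 mm play each side) and stands on the flange, this point at flange. Either way round fits.
- mat_center (a point): Centre of the green cutting mat, 220 (x) x 320 (y) mm, practically flush with the bench (1 mm), on the left of the bench, fixed. The lid fits on it with the lid's long axis along the mat's y; its knob centre is then 66 mm above this point.
- jar0_center (a point): Squat dye jar, amber glass with a white cap of the same width: plain upright cylinder 50 mm diameter, 64 mm tall, about 0.14 kg, standing on the bench between robot and mat. This point is its centre, 32 mm above its underside; z: its axis, up. All jars are alike; two to four are present (None if absent).
- jar1_center (a point): Squat dye jar, amber glass with a white cap of the same width: plain upright cylinder 50 mm diameter, 64 mm tall, about 0.14 kg, standing on the bench between robot and mat. This point is its centre, 32 mm above its underside; z: its axis, up. All jars are alike; two to four are present (None if absent).
- jar2_center (a point): Squat dye jar, amber glass with a white cap of the same width: plain upright cylinder 50 mm diameter, 64 mm tall, about 0.14 kg, standing on the bench between robot and mat. This point is its centre, 32 mm above its underside; z: its axis, up. All jars are alike; two to four are present (None if absent).
- jar3_center (a point): Squat dye jar, amber glass with a white cap of the same width: plain upright cylinder 50 mm diameter, 64 mm tall, about 0.14 kg, standing on the bench between robot and mat. This point is its centre, 32 mm above its underside; z: its axis, up. All jars are alike; two to four are present (None if absent).
- strap (a joint): Angle of the steel clamp strap about the stud, rad. 0 (a stop): its arm lies over the lid's brim (pointing to -y of tub). Grows counter-clockwise seen from above as it swings clear; 1.3 to 1.7 at the start, arm pointing along +x of tub, handle to -x. Friction 0.06 N m; it stays where it is left.
- strap_handle (a point): Mid-thickness point on the strap's handle, opposite its arm, 62 mm from the stud's axis; y points outward along it. Flat bar 16 mm wide, 12 mm thick (vertical), ending 83 mm from the axis: pinch across its width from above, swing round the stud. 25 mm free below. The arm, 18 mm wide, reaches 58 mm and passes 3 to 5 mm above the brim while the nut is not tightened.
- nut (a joint): Rotation of the knurled nut on the stud, rad; grows clockwise seen from above. 0 to 1.5 at the start; 5.0 is the hard stop, the strap then pressed on the lid's brim: tight. 1 rad lowers nut and strap by 1 mm. Friction 0.08 N m; it stays where it is left. Needs several grasps.
- nut_grip (a point): Centre of the knurled brass nut, on the stud's axis (this point turns with it): round, 46 mm diameter, 38 mm tall, its underside 2 mm above the strap. Grip across the diameter from above. The stud stands out up to 15 mm above its top. 43 mm clear between its rim and the seated lid's skirt.
- glue_bottle: Bystander, loose: amber glue bottle 54 mm wide, 160 mm tall with a blue nozzle, upright beyond the shaker. Origin at the centre of its underside.
- carton: Bystander, loose: flat green carton 70 x 140 x 50 mm, beyond the shaker. Origin at the centre of its underside.
- mallet: Bystander, loose: wooden mallet 250 mm long lying on the bench to the right of the shaker (-y). Origin on the bench under the handle's middle.

How it is judged (in metres and radians):
On the way, in this order (a step that is already met when the one before it is completed fails the run):
1. the lid lies knob up on the cutting mat, let go (x of lid_knob in the frame of mat_center between -0.08 and 0.08 m and y of lid_knob in the frame of mat_center between -0.11 and 0.11 m and z of lid_knob in the frame of mat_center between 0.06 and 0.072 m and angle between lid_knob's own z axis and vertical below 0.08 rad and contact force between the fingers and lid below 0.3 N), for 0.2 s.
2. every jar stands upright on the tub's floor (x of jar0_center in the frame of tub between -0.105 and 0.105 m and y of jar0_center in the frame of tub between -0.045 and 0.045 m and z of jar0_center in the frame of tub between 0.026 and 0.038 m and angle between each of jar0_center, jar1_center, jar2_center, jar3_center's own z axis and vertical below 0.15 rad and x of jar1_center in the frame of tub between -0.105 and 0.105 m and y of jar1_center in the frame of tub between -0.045 and 0.045 m and z of jar1_center in the frame of tub between 0.026 and 0.038 m and x of jar2_center in the frame of tub between -0.105 and 0.105 m and y of jar2_center in the frame of tub between -0.045 and 0.045 m and z of jar2_center in the frame of tub between 0.026 and 0.038 m and x of jar3_center in the frame of tub between -0.105 and 0.105 m and y of jar3_center in the frame of tub between -0.045 and 0.045 m and z of jar3_center in the frame of tub between 0.026 and 0.038 m), for 0.2 s.
3. the lid is seated on the tub again with the jars inside (all of step 2 and x of lid_knob in the frame of tub between -0.009 and 0.009 m and y of lid_knob in the frame of tub between -0.009 and 0.009 m and z of lid_knob in the frame of tub between 0.098 and 0.106 m and angle between lid_knob's own z axis and vertical below 0.06 rad and angle between the x axis of lid_knob and the x axis of tub, either way round below 0.1 rad), for 0.2 s.
4. the strap is swung over the lid's brim, the nut not yet tight (x of lid_knob in the frame of tub between -0.009 and 0.009 m and y of lid_knob in the frame of tub between -0.009 and 0.009 m and z of lid_knob in the frame of tub between 0.098 and 0.106 m and angle between lid_knob's own z axis and vertical below 0.06 rad and angle between the x axis of lid_knob and the x axis of tub, either way round below 0.1 rad and value of joint strap below 0.15 rad and value of joint nut below 4.5 rad), for 0.1 s.
5. the nut is screwed down to its stop (value of joint nut above 4.85 rad and value of joint strap below 0.15 rad and x of lid_knob in the frame of tub between -0.009 and 0.009 m and y of lid_knob in the frame of tub between -0.009 and 0.009 m and z of lid_knob in the frame of tub between 0.098 and 0.106 m and angle between lid_knob's own z axis and vertical below 0.06 rad and angle between the x axis of lid_knob and the x axis of tub, either way round below 0.1 rad), for 0.2 s.
At the end, for the whole second after the job is handed in: Every jar present upright (0.15 rad) on the tub floor; lid seated: knob within 9 mm of the tub's middle in x and y, 98 to 106 mm above its floor, level, aligned within 0.1 rad; strap over the brim (joint under 0.15 rad); nut at its stop (over 4.85 rad); lid at rest (all of step 2 and all of step 5 and linear speed of lid below 0.02 m/s); the robot touches nothing.
It fails at once if the glue bottle is shifted by more than 30 mm (distance of glue_bottle from where it was at the start of the episode above 0.03 m).
It fails at once if the carton is shifted by more than 30 mm (distance of carton from where it was at the start of the episode above 0.03 m).
It fails at once if the mallet is shifted by more than 30 mm (distance of mallet from where it was at the start of the episode above 0.03 m).
Of jar0, jar1, jar2, jar3 only 2 to 4 are there at a start; the rules pass over those that are not, and their reading is None.
At some moment in a run one of jar0, jar1, jar2, jar3 may be knocked a few centimetres aside while the robot is not near it.
It also fails if it takes over 210 s, if anything falls off the work surface, if the arm or the gripper's body presses on something with over 40 N, if the wrist force passes 120 N, or if a joint passes its speed limit or range.

## Working session

There is one attempt and no reset: what is moved stays moved. The work goes in short steps, Python scripts to look and compute and a tool call to move; the robot and the scene stay as the last step left them, time stands still between calls to the robot, and variables do not carry over. Pictures are saved under pics/ and viewed, at most 14 in all, crops included, and the job is handed in when it is done.

Besides the shell and the picture viewer there is one more tool, called after "Emit:" by a JSON object that holds its "fn" and its "kwargs". jog_arm: Moves the arm, as the interface text tells. Its arguments: {"type":"object","properties":{"delta_pos":{"type":"array"},"turn":{"type":"array"},"grip":{"type":"array"}},"required":["delta_pos","turn","grip"]}

```bash
mkdir -p pics
cat > h.py <<'E'
from rig import *
import numpy as np, cv2
def shot(n,f):
    c=capture(n); cv2.imwrite(f'pics/{f}.png',c['color'])
    import pickle; pickle.dump(c,open(f'pics/{f}.pkl','wb')); return c
def load(f):
    import pickle; return pickle.load(open(f'pics/{f}.pkl','rb'))
def pix(c,p):
    M=np.array(c['camera_from_world']); q=M[:3,:3]@np.array(p,float)+M[:3,3]
    f=c['color'].shape[0]/2/np.tan(np.radians(c['fovy'])/2)
    return np.array([c['cx']+f*q[0]/-q[2], c['cy']-f*q[1]/-q[2]])
def ray(c,u,v,z):
    M=np.array(c['camera_from_world']); f=c['color'].shape[0]/2/np.tan(np.radians(c['fovy'])/2)
    d=M[:3,:3].T@np.array([(u-c['cx'])/f,-(v-c['cy'])/f,-1]); o=-M[:3,:3].T@M[:3,3]
    return o+d*(z-o[2])/d[2]
E
python3 - <<'E'
from h import *
for n in ['scene','top','wrist']:
    c=shot(n,n+'0'); M=np.array(c['camera_from_world'])
    print(n,c['fovy'],c['cx'],c['cy'],[k for k in c],(-M[:3,:3].T@M[:3,3]).round(3))
s=read_state(); print({k:np.round(v,3).tolist() for k,v in s.items()})
a=cv2.imread('pics/top0.png'); cv2.imwrite('pics/top0b.png',cv2.resize(a,(800,600)))
E
```

```text
scene 56.46689338823314 252.52480538794023 187.12631917511584 ['color', 'fovy', 'cx', 'cy', 'camera_from_world'] [1.108 0.13  0.868]
top 55.00117897974981 255.96616988650655 195.30353729790426 ['color', 'fovy', 'cx', 'cy', 'camera_from_world'] [ 0.479 -0.039  1.165]
wrist 64.00075500860977 255.16518632729833 194.49865577568167 ['color', 'fovy', 'cx', 'cy', 'camera_from_world'] [0.177 0.603 0.383]
{'time_s': 0.15, 'joint_positions': [57.495, 30.266, 82.139, -0.001, 67.688, -10.228], 'qvel': [-0.085, -0.083, -0.14, 0.03, -0.087, 0.094], 'tau': [0.001, -44.043, -17.684, 0.063, 0.055, -0.0], 'position': [0.237, 0.578, 0.222], 'tcp_rot': [[-0.925, 0.379, -0.001], [0.379, 0.925, -0.001], [0.0, -0.002, -1.0]], 'force': [0.712, -0.88, -0.503], 'moment': [0.007, -0.014, 0.02], 'grasp_force': 0.0, 'opening': 1.0}
```

View pics/top0b.png

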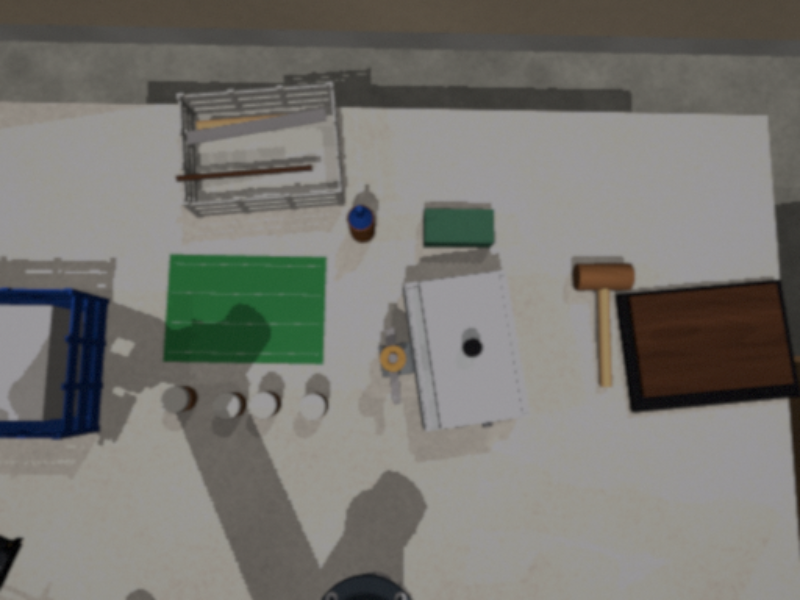

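View pics/scene0.png

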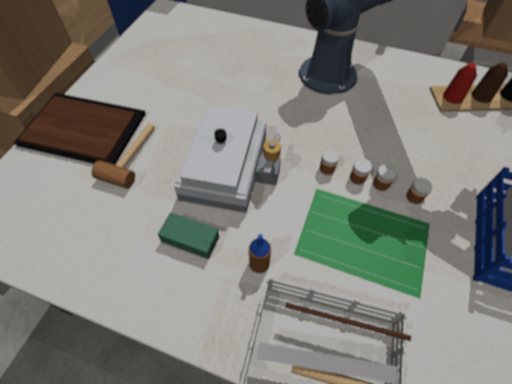

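Run:
```python
from h import *
t=load('top0');s=load('scene0')
def blob(img,m,n=1):
    k,l,st,ce=cv2.connectedComponentsWithStats(m.astype(np.uint8)); 
    o=np.argsort(-st[1:,4])[:n]+1; return [(ce[i].round(2),st[i]) for i in o]
for nm,c in(('top',t),('scene',s)):
    im=c['color'].astype(int); h=cv2.cvtColor(c['color'],cv2.COLOR_BGR2HSV).astype(int)
    print(nm,'base',pix(c,[0,0,0]).round(1))
    print('green',blob(im,(h[...,0]>50)&(h[...,0]<75)&(h[...,1]>150),2))
    print('orange',blob(im,(h[...,0]>12)&(h[...,0]<25)&(h[...,1]>130)&(h[...,2]>100),2))
    print('dark',[b for b in blob(im,im.max(2)<50,12) if 40<b[1][4]<400])
a=cv2.resize(t['color'][160:285,100:340],None,fx=3.33,fy=3.33,interpolation=cv2.INTER_CUBIC)
a=cv2.convertScaleAbs(a,alpha=1.3)
cv2.imwrite('pics/c1.png',a); print(a.shape)
b=cv2.resize(s['color'][90:240,170:440],None,fx=2.96,fy=2.96,interpolation=cv2.INTER_CUBIC)
cv2.imwrite('pics/c2.png',b)
```

```text
top base [233.6 403.5]
green [(array([155.47, 208.5 ]), array([ 106,  189,  101,   42, 3345], dtype=int32)), (array([157.44, 176.48]), array([ 109,  164,   98,   24, 1777], dtype=int32))]
orange [(array([387.8 , 176.85]), array([372, 173,  33,  10, 239], dtype=int32)), (array([251.05, 228.89]), array([244, 222,  15,  15, 139], dtype=int32))]
dark [(array([  4.28, 355.36]), array([  0, 343,  13,  33, 237], dtype=int32)), (array([301.88, 221.95]), array([297, 217,  11,  11,  92], dtype=int32)), (array([293.88, 156.12]), array([272, 155,  41,   3,  49], dtype=int32)), (array([ 12.15, 276.83]), array([  2, 275,  20,   4,  41], dtype=int32))]
scene base [327.2  74. ]
green [(array([387.56, 225.61]), array([ 349,  210,   78,   36, 1032], dtype=int32)), (array([365.26, 234.72]), array([351, 226,  29,  17, 187], dtype=int32))]
orange [(array([110.36, 170.78]), array([ 93, 161,  37,  21, 425], dtype=int32)), (array([271.25, 148.54]), array([264, 142,  16,  12, 110], dtype=int32))]
dark [(array([507.25,  91.37]), array([501,  79,  11,  23, 156], dtype=int32)), (array([220.04, 135.88]), array([215, 130,  11,  13, 112], dtype=int32)), (array([212.19, 245.43]), array([207, 234,  11,  23,  53], dtype=int32))]
(416, 799, 3)
```

View pics/c1.png

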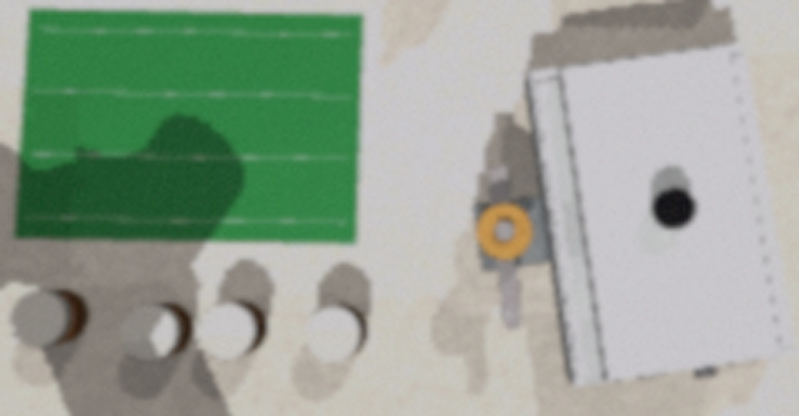

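View pics/c2.png

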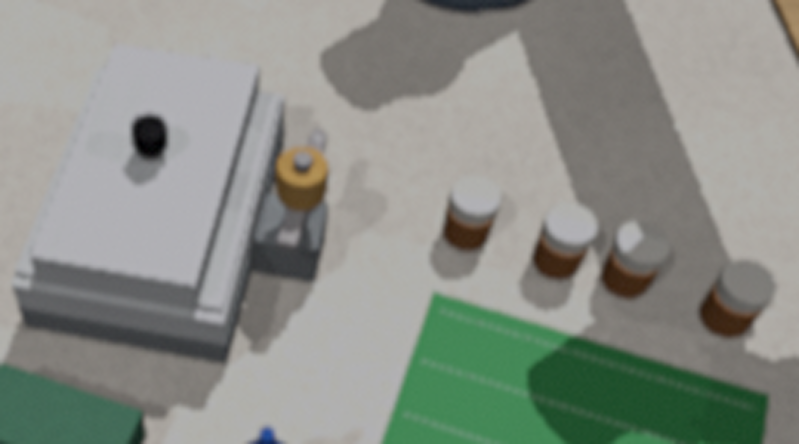

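Run:
```python
from h import *
t=load('top0');s=load('scene0')
T=lambda x,y,z: ray(t,(x+.5)/3.33-.5+100,(y+.5)/3.33-.5+160,z)[:2].round(4)
S=lambda x,y,z: ray(s,(x+.5)/2.96-.5+170,(y+.5)/2.96-.5+90,z)[:2].round(4)
print('mat',[T(*p,.001) for p in[(30,10),(362,15),(356,242),(15,238)]])
print('jarsT',[T(*p,.064) for p in[(40,318),(158,331),(228,331),(335,334)]])
print('jarsS',[S(*p,.064) for p in[(738,283),(638,247),(569,227),(474,197)]])
print('knob',T(673,208,.160),S(149,131,.157), ray(t,301.88,221.95,.158)[:2],ray(s,220.04,135.88,.147)[:2])
print('nut top', [ (T(503,231,z),S(303,162,z)) for z in(.13,.14,.15,.16)])
a,b=T(562,72,.122),T(605,378,.122);c,d=T(738,48,.122),T(790,345,.122)
print('lid edges',a,b,c,d,np.degrees(np.arctan2(*(a-b)[::-1])),np.degrees(np.arctan2(*(c-d)[::-1])), (a+b+c+d)/4,np.linalg.norm((a+b)/2-(c+d)/2))
print('handle',T(512,325,.1),'arm',T(503,115,.1))
# scene lid top corners
q=[S(*p,.122) for p in[(118,52),(260,70),(195,293),(38,262)]];print(q)
```

```text
mat [array([0.7233, 0.4106]), array([0.7228, 0.0932]), array([0.5052, 0.0933]), array([0.5058, 0.4118])]
jarsT [array([0.4346, 0.3614]), array([0.4242, 0.2578]), array([0.4247, 0.1965]), array([0.4229, 0.1025])]
jarsS [array([0.4419, 0.3557]), array([0.4333, 0.2637]), array([0.4329, 0.1987]), array([0.4293, 0.1056])]
knob [ 0.532  -0.1831] [ 0.5371 -0.1823] [ 0.53251439 -0.18377184] [ 0.5354813  -0.18379777]
nut top [(array([ 0.5127, -0.0442]), array([ 0.5004, -0.0478])), (array([ 0.5124, -0.0442]), array([ 0.5086, -0.0453])), (array([ 0.5121, -0.0441]), array([ 0.5168, -0.0429])), (array([ 0.5118, -0.0441]), array([ 0.525 , -0.0405]))]
lid edges [ 0.6498 -0.0935] [ 0.3916 -0.1308] [ 0.6728 -0.2458] [ 0.42   -0.2865] 8.220175332801242 9.145957074043341 [ 0.53355 -0.18915] 0.15612972170602238
handle [ 0.4336 -0.053 ] arm [ 0.6147 -0.0432]
[array([ 0.4237, -0.269 ]), array([ 0.3971, -0.128 ]), array([ 0.6627, -0.0875]), array([ 0.6811, -0.2264])]
```

Emit:
{"fn": "jog_arm", "kwargs": {"delta_pos": [[29.7,-76.1,5],[29.7,-76.1,5],[29.7,-76.1,5],[29.7,-76.1,5],[29.7,-76.1,5],[29.7,-76.1,5],[29.7,-76.1,5],[29.7,-76.1,5],[29.7,-76.1,5],[29.7,-76.1,5],[29.7,-76.1,5],[29.7,-76.1,5]], "turn": [-59,-59,-59,-59,-59,-59,-59,-59,-59,-59,-59,-59], "grip": [0,0,0,0,0,0,0,0,0,0,0,0]}}

```text
time_s: 1.65
position: [0.5094, -0.121, 0.2684]
tcp_rot: [[-0.151, 0.989, 0.0], [0.989, 0.151, 0.0], [0.0, 0.0, -1.0]]
force: [1.5, 0.3, -0.1]
opening: 0.999
grasp_force: 0.0
```

Emit:
{"fn": "jog_arm", "kwargs": {"delta_pos": [[2.3,-5.9,0],[2.3,-5.9,0],[2.3,-5.9,0],[2.3,-5.9,0]], "turn": [0,0,0,0], "grip": [0,0,0,0]}}

```text
time_s: 2.15
position: [0.5313, -0.1764, 0.2682]
tcp_rot: [[-0.153, 0.988, -0.001], [0.988, 0.153, 0.001], [0.001, -0.001, -1.0]]
force: [-0.0, 0.3, -0.1]
opening: 1.0
grasp_force: 0.0
```

Run:
```python
from h import *
s=read_state(); print(s['position'],s['time_s'],s['joint_positions'])
c=shot('wrist','w1'); print(pix(c,[.534,-.183,.16]),pix(c,np.array(s['position'])+[0,0,-.09]))
for f in(1,):
  a=c['color'].copy(); cv2.imwrite('pics/w1.png',a)
```

```text
[ 0.53127578 -0.17638769  0.26817338] 2.15 [-2.98106342e+01  2.22567659e+01  8.83670540e+01  1.38054296e-02
  6.94615366e+01 -3.86219698e+01]
[256.5722697  200.06826648] [254.68739744 197.64165348]
```

View pics/w1.png

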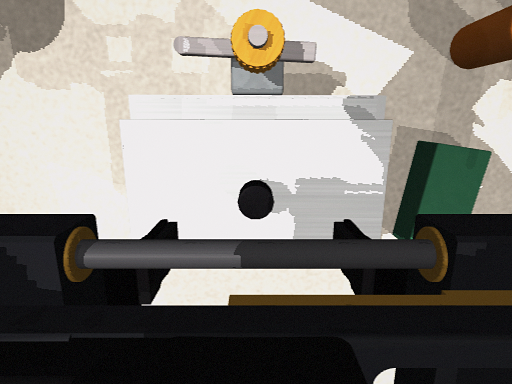

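Run:
```python
from h import *
c=load('w1'); im=c['color'].astype(int)
m=(im.max(2)<60); m[:170]=0; m[212:]=0; m[228:]=0
ys,xs=np.nonzero(m[:,225:290]); xs=xs+225
print(xs.min(),xs.max(),ys.min(),ys.max(),xs.mean(),ys.mean(), len(xs))
print('knob',ray(c,(xs.min()+xs.max())/2,(ys.min()+ys.max())/2,.158))
(x,y),r=cv2.minEnclosingCircle(np.stack([xs,ys],1).astype(np.float32)); print(x,y,r,ray(c,x,y,.160))
print([ray(c,*p,.122)[:2].round(4) for p in [(120,120),(392,120)]], ray(c,258,36,.15))
h=cv2.cvtColor(c['color'],cv2.COLOR_BGR2HSV).astype(int)
o=(h[...,0]>12)&(h[...,0]<28)&(h[...,1]>150)&(h[...,2]>170); o[80:]=0
ys,xs=np.nonzero(o); print('nut px',xs.min(),xs.max(),ys.min(),ys.max())
# corners subpixel of lid edge column scan
g=im.sum(2); 
for u in(150,200,250,300): print(u, g[90:130,u].tolist()[::1] if u==200 else '')
```

```text
238 273 180 211 255.33191940615058 197.11134676564157 943
knob [ 0.53245318 -0.17941663  0.158     ]
255.39227294921875 198.73178100585938 19.076128005981445 [ 0.53274641 -0.18192573  0.16      ]
[array([ 0.3917, -0.1338]), array([ 0.6534, -0.0929])] [ 0.51364695 -0.0458632   0.15      ]
nut px 231 283 9 68
150 
200 [644, 646, 652, 650, 658, 717, 713, 711, 709, 706, 706, 707, 699, 707, 712, 709, 700, 698, 706, 717, 711, 703, 698, 705, 710, 714, 714, 717, 719, 517, 722, 715, 711, 713, 718, 714, 715, 714, 714, 715]
250 
300
```

Emit:
{"fn": "jog_arm", "kwargs": {"delta_pos": [[0.2,-0.6,-2],[0.2,-0.6,-5],[0.2,-0.6,-7],[0.2,-0.6,-8],[0.2,-0.6,-8],[0.2,-0.6,-8]], "turn": [0,0,0,0,0,0], "grip": [0,0,0,0,0,0]}}

```text
time_s: 2.95
position: [0.5347, -0.1841, 0.1893]
tcp_rot: [[-0.152, 0.988, 0.002], [0.988, 0.152, -0.001], [-0.001, 0.001, -1.0]]
force: [-0.2, 0.1, -0.1]
opening: 1.001
grasp_force: 0.0
```

Run:
```python
from h import *
c=shot('wrist','w2'); im=c['color'].astype(int); print(pix(c,[.533,-.182,.16]), read_state()['position'])
m=im.max(2)<60; k,l,st,ce=cv2.connectedComponentsWithStats(m.astype(np.uint8))
for i in range(1,k):
    if st[i,4]>300: print(st[i],ce[i].round(1))
```

```text
[252.28104751 217.33263247] [ 0.53472266 -0.18415815  0.1894137 ]
[    0   138   512   246 69337] [261.1 303.9]
```

Emit:
{"fn": "jog_arm", "kwargs": {"delta_pos": [[-0.2,0.2,-2],[-0.2,0.2,-4],[-0.2,0.2,-5.5],[-0.2,0.2,-5.9],[-0.2,0.2,-5.9],[-0.2,0.2,-5.9],[-0.2,0.2,-5.9],[-0.2,0.2,-5.9],[-0.2,0.2,-5.9],[-0.2,0.2,-5.9],[-0.2,0.2,-5.9]], "turn": [0,0,0,0,0,0,0,0,0,0,0], "grip": [0,0,0,0,0,1,1,1,1,1,1]}}

```text
time_s: 4.38
position: [0.532, -0.182, 0.1294]
tcp_rot: [[-0.152, 0.988, -0.0], [0.988, 0.152, 0.0], [0.0, -0.0, -1.0]]
force: [-0.3, 0.6, 0.2]
opening: 0.405
grasp_force: 0.0
```

Emit:
{"fn": "jog_arm", "kwargs": {"delta_pos": [[0,0,0],[0,0,0],[0,0,0],[0,0,0.5],[0,0,1.5],[0,0,3],[0,0,5],[0,0,8],[0,0,11],[0,0,14],[0,0,16],[0,0,16]], "turn": [0,0,0,0,0,0,0,0,0,0,0,0], "grip": [1,1,1,1,1,1,1,1,1,1,1,1]}}

```text
time_s: 5.88
position: [0.533, -0.1825, 0.292]
tcp_rot: [[-0.152, 0.988, 0.005], [0.988, 0.152, -0.003], [-0.003, 0.004, -1.0]]
force: [-0.3, -0.2, -4.4]
opening: 0.382
grasp_force: 30.0
```

Emit:
{"fn": "jog_arm", "kwargs": {"delta_pos": [[0.5,1.5,0],[1.3,5,0],[2.2,9.5,0],[3.1,14,0],[4.1,18.5,0],[5,23,0],[6,27.5,0],[7,32,0],[8,36.5,0],[9,40,0],[9.6,42.3,0],[9.7,43,0]], "turn": [3,10,18,26,34,42,50,58,66,74,79,81], "grip": [1,1,1,1,1,1,1,1,1,1,1,1]}}

```text
time_s: 7.38
position: [0.6277, 0.2503, 0.2872]
tcp_rot: [[-1.0, 0.0, -0.004], [0.0, 1.0, -0.0], [0.004, -0.0, -1.0]]
force: [0.4, 0.0, -4.9]
opening: 0.379
grasp_force: 30.0
```

Run:
```python
from h import *
print(read_state()['position'])
c=shot('top','t1'); s=shot('scene','s1')
a=cv2.resize(c['color'],(700,525)); cv2.imwrite('pics/t1b.png',a)
```

```text
[0.62769989 0.25028407 0.28717479]
```

View pics/t1b.png

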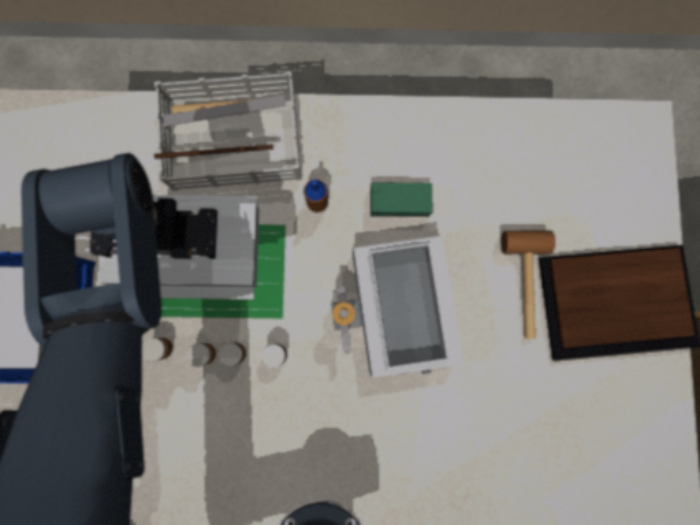

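Emit:
{"fn": "jog_arm", "kwargs": {"delta_pos": [[0,0,-2],[0,0,-6],[0,0,-11],[0,0,-16],[0,0,-19.5],[0,0,-21.5],[0,0,-22.5],[0,0,-23],[0,0,-23.4],[0,0,-23.6],[0,0,-23.7],[0,0,-23.7]], "turn": [0,0,0,0,0,0,0,0,0,0,0,0], "grip": [1,1,1,1,1,1,1,1,1,1,1,1]}}

```text
time_s: 8.98
position: [0.6292, 0.2481, 0.0527]
tcp_rot: [[-1.0, 0.005, 0.0], [0.005, 1.0, 0.0], [-0.0, 0.0, -1.0]]
force: [0.1, 0.6, -3.7]
opening: 0.379
grasp_force: 30.0
```

Emit:
{"fn": "jog_arm", "kwargs": {"delta_pos": [[0,0,-0.2],[0,0,-0.3],[0,0,-0.3],[0,0,-0.3],[0,0,-0.3],[0,0,-0.3],[0,0,-0.3],[0,0,-0.3],[0,0,-0.3],[0,0,-0.3]], "turn": [0,0,0,0,0,0,0,0,0,0], "grip": [1,1,1,0,0,0,0,0,0,0]}}

```text
time_s: 10.22
position: [0.629, 0.248, 0.0493]
tcp_rot: [[-1.0, 0.005, -0.0], [0.005, 1.0, -0.0], [0.0, -0.0, -1.0]]
force: [-1.0, 1.0, -1.1]
opening: 0.988
grasp_force: 0.0
```

Emit:
{"fn": "jog_arm", "kwargs": {"delta_pos": [[0,0,3],[0,0,8],[0,0,13],[-3,0,18],[-8,0,22],[-13,-1,24],[-15,-2,24],[-15,-2,24],[-15,-2,24]], "turn": [0,0,0,0,4,8.7,8.7,8.7,8.7], "grip": [0,0,0,0,0,0,0,0,0]}}

```text
time_s: 11.35
position: [0.4802, 0.2282, 0.2894]
tcp_rot: [[-0.989, -0.146, 0.001], [-0.146, 0.989, 0.0], [-0.001, 0.0, -1.0]]
force: [0.0, 0.0, -0.4]
opening: 1.0
grasp_force: 0.0
```

Run:
```python
from h import *
print(read_state()['position'],read_state()['joint_positions'])
c=shot('wrist','w3'); 
for y in(.36,.261,.1985,.104): print(pix(c,[.43,y,.064]).round(1))
```

```text
[0.48023589 0.22820558 0.28938536] [ 1.33639200e+01  1.85752376e+01  9.06508492e+01  5.30176387e-03
  7.07007147e+01 -8.50405045e+01]
[365.6 146.7]
[287.5 134.8]
[237.5 127.2]
[160.7 115.5]
```

View pics/w3.png

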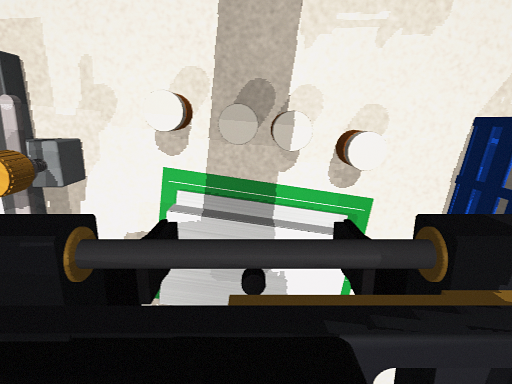

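Run:
```python
from h import *
c=load('w3')
for p in [(166,110.5),(238,124),(292.5,131),(362,151)]: print(ray(c,*p,.064)[:2].round(4))
g=cv2.cvtColor(c['color'],cv2.COLOR_BGR2GRAY)
ci=cv2.HoughCircles(g,cv2.HOUGH_GRADIENT,1,30,param1=80,param2=12,minRadius=16,maxRadius=24)
print([(x.round(1).tolist(),ray(c,x[0],x[1],.064)[:2].round(4)) for x in ci[0] if 90<x[1]<170])
t=load('t1')
g=t['color'][165:280,250:345]; cv2.imwrite('pics/tub.png',cv2.convertScaleAbs(cv2.resize(g,None,fx=5,fy=5,interpolation=cv2.INTER_CUBIC),alpha=1.3))
```

```text
[0.4232 0.1099]
[0.4261 0.1986]
[0.4246 0.2663]
[0.4359 0.3568]
[([237.5, 123.5, 19.0], array([0.4256, 0.1979])), ([292.5, 130.5, 20.100000381469727], array([0.424 , 0.2662])), ([367.5, 151.5, 20.100000381469727], array([0.4355, 0.3638])), ([163.5, 110.5, 19.899999618530273], array([0.4236, 0.1069]))]
```

View pics/tub.png

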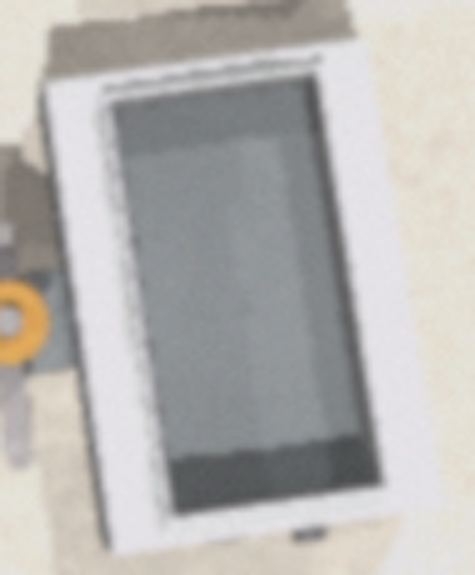

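Run:
```python
from h import *
t=load('t1')
P=lambda x,y,z: ray(t,(x+.5)/5-.5+250,(y+.5)/5-.5+165,z)[:2]
for z,q in((.095,[(113,102),(318,72),(383,485),(172,515)]),(.081,[(43,88),(363,38),(440,515),(107,552)])):
    a=[P(*p,z) for p in q]; print(np.mean(a,0).round(4),[np.degrees(np.arctan2(*(v)[::-1])).round(2) for v in(a[0]-a[3],a[1]-a[2])],[np.degrees(np.arctan2(*(v)[::-1])).round(2)-90 for v in(a[0]-a[1],a[3]-a[2])],[np.linalg.norm(a[i]-a[(i+1)%4]).round(4) for i in range(4)])
print(P(10,322,.152))
print(read_state()['position'])
```

```text
[ 0.5335 -0.184 ] [np.float64(8.29), np.float64(8.33)] [np.float64(9.120000000000005), np.float64(8.409999999999997)] [np.float64(0.1225), np.float64(0.2424), np.float64(0.1227), np.float64(0.2409)]
[ 0.5319 -0.1812] [np.float64(8.27), np.float64(8.37)] [np.float64(9.709999999999994), np.float64(6.659999999999997)] [np.float64(0.1943), np.float64(0.2839), np.float64(0.1948), np.float64(0.2735)]
[ 0.51210831 -0.04657688]
[0.48036382 0.22821331 0.2891159 ]
```

Emit:
{"fn": "jog_arm", "kwargs": {"delta_pos": [[-5.6,-12.2,-3],[-5.6,-12.2,-6],[-5.6,-12.2,-9],[-5.6,-12.2,-12],[-5.6,-12.2,-14],[-5.6,-12.2,-15],[-5.6,-12.2,-15],[-5.6,-12.2,-15],[-5.6,-12.2,-15],[-5.6,-12.2,-15],[-5.6,-12.2,-15]], "turn": [-10,-20,-30,-40,-50,-60,-70,-80,-89.7,-89.7,-89.7], "grip": [0,0,0,0,0,0,0,0,0,0,0]}}

```text
time_s: 12.78
position: [0.4237, 0.1059, 0.139]
tcp_rot: [[-0.154, 0.988, -0.0], [0.988, 0.154, -0.0], [0.0, -0.0, -1.0]]
force: [0.9, 0.3, 0.5]
opening: 1.0
grasp_force: 0.0
```

Run:
```python
from h import *
print(read_state()['position'],read_state()['joint_positions'])
c=shot('wrist','w4'); print(pix(c,[.4236,.1065,.064]).round(1),pix(c,[.4258,.198,.064]).round(1))
```

```text
[0.42367075 0.10592858 0.13897129] [-6.86609774e-01  2.42751709e+01  1.13193193e+02 -5.66617617e-04
  4.25456231e+01 -9.54130383e+00]
[254.6 201.5] [277.  82.]
```

View pics/w4.png

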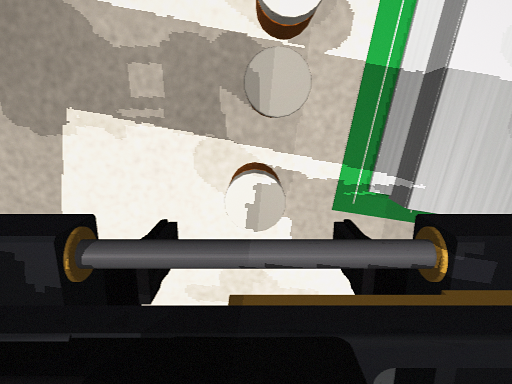

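Emit:
{"fn": "jog_arm", "kwargs": {"delta_pos": [[0,0.1,-3],[0,0.1,-7],[0,0.1,-10],[0,0.1,-11.2],[0,0.1,-11.2],[0,0.1,-11.2],[0,0.1,-11.2],[0,0.1,-11.2],[0,0.1,-11.2],[0,0.1,-11.2]], "turn": [0,0,0,0,0,0,0,0,0,0], "grip": [0,0,0,0,1,1,1,1,1,1]}}

```text
time_s: 14.08
position: [0.4233, 0.107, 0.0279]
tcp_rot: [[-0.152, 0.988, 0.001], [0.988, 0.152, -0.0], [-0.0, 0.001, -1.0]]
force: [-1.1, -0.2, 6.1]
opening: 0.565
grasp_force: 30.0
```

Emit:
{"fn": "jog_arm", "kwargs": {"delta_pos": [[0,0,2],[0,0,6],[0,0,11],[2,-2,15],[4,-5,19],[7,-9,20],[10,-14,20],[13,-19,20],[16.5,-23.5,20],[19,-27,20],[19.6,-27.8,20],[19.6,-27.8,20]], "turn": [0,0,-6,-16,-26,-36,-46,-56,-66,-76,-85,-90.2], "grip": [1,1,1,1,1,1,1,1,1,1,1,1]}}

```text
time_s: 15.58
position: [0.6189, -0.1722, 0.2261]
tcp_rot: [[0.99, 0.143, -0.002], [0.143, -0.99, 0.001], [-0.001, -0.001, -1.0]]
force: [-0.0, -0.2, -1.5]
opening: 0.568
grasp_force: 30.0
```

Emit:
{"fn": "jog_arm", "kwargs": {"delta_pos": [[0,0.1,-2],[0,0.1,-6],[0,0.1,-9.5],[0,0.1,-12],[0,0.1,-13.5],[0,0.1,-14.5],[0,0.1,-15],[0,0.1,-15.2],[0,0.1,-15.2],[0,0.1,-15.2]], "turn": [0,0,0,0,0,0,0,0,0,0], "grip": [1,1,1,1,1,1,1,1,1,1]}}

```text
time_s: 16.82
position: [0.6194, -0.1702, 0.076]
tcp_rot: [[0.989, 0.148, 0.001], [0.148, -0.989, -0.001], [0.001, 0.001, -1.0]]
force: [-0.7, 1.0, -1.8]
opening: 0.572
grasp_force: 30.0
```

Emit:
{"fn": "jog_arm", "kwargs": {"delta_pos": [[0,0,-0.3],[0,0,-0.3],[0,0,-0.3],[0,0,-0.3],[0,0,-0.3],[0,0,-0.3],[0,0,4],[0,0,9],[0,0,14],[-2,5,15],[-5,10,15],[-8,15,15]], "turn": [0,0,0,0,0,0,0,0,0,10,20,30], "grip": [1,0.3,0.3,0.3,0.3,0.3,0.3,0.3,0.3,0.3,0,0]}}

```text
time_s: 18.32
position: [0.5382, -0.0187, 0.2257]
tcp_rot: [[0.779, 0.627, 0.001], [0.627, -0.779, 0.0], [0.001, 0.001, -1.0]]
force: [0.4, 0.6, -1.0]
opening: 0.846
grasp_force: 0.0
```

Emit:
{"fn": "jog_arm", "kwargs": {"delta_pos": [[-2,4,0],[-4,8,0],[-6,12,0],[-9,17,-2],[-11.2,21.7,-5],[-11.2,21.7,-8.7],[-11.2,21.7,-8.7],[-11.2,21.7,-8.7]], "turn": [10,20,30,40,50,60,60,60], "grip": [0,0,0,0,0,0,0,0]}}

```text
time_s: 19.32
position: [0.4281, 0.1968, 0.1392]
tcp_rot: [[-0.145, 0.989, 0.002], [0.989, 0.145, 0.0], [0.0, 0.002, -1.0]]
force: [-0.3, -0.2, 0.5]
opening: 0.999
grasp_force: 0.0
```

```bash
cat >> h.py <<'E'
def jarlook(f, guess, zt=.064):
    s=read_state(); print('tcp',np.array(s['position']).round(4),'az',np.degrees(np.arctan2(s['tcp_rot'][1][1],s['tcp_rot'][0][1])).round(1))
    c=shot('wrist',f); g=cv2.cvtColor(c['color'],cv2.COLOR_BGR2GRAY); p=pix(c,[*guess,zt])
    M=np.array(c['camera_from_world']); d=-(M[:3,:3]@np.array([*guess,zt])+M[:3,3])[2]
    f0=192/np.tan(np.radians(c['fovy'])/2); r=.025*f0/d; print('pred',p.round(1),'r',r.round(1))
    e=cv2.Canny(g,40,100); e[212:]=0
    ys,xs=np.nonzero(e); best=[]
    # best circle of known radius: distance-transform matching of the edge
    a=np.radians(np.arange(0,360,3)); D=cv2.distanceTransform(255-e,cv2.DIST_L2,3)
    for u in np.arange(p[0]-30,p[0]+31):
        for v in np.arange(p[1]-30,p[1]+31):
            X=(u+r*np.cos(a)).astype(int);Y=(v+r*np.sin(a)).astype(int)
            k=(X>=0)&(X<512)&(Y>=0)&(Y<211)
            if k.sum()<50: continue
            best.append((np.minimum(D[Y[k],X[k]],5).mean(),u,v))
    b=min(best); print('fit',np.round(b,2),ray(c,b[1],b[2],zt)[:2].round(4)); 
    return c
E
python3 - <<'E'
from h import *
jarlook('w5',(.4258,.198))
E
```

```text
tcp [0.4281 0.1968 0.1392] az 8.3
pred [251.7 200.3] r 31.3
fit [  0.33 253.65 201.32] [0.4275 0.1974]
```

Emit:
{"fn": "jog_arm", "kwargs": {"delta_pos": [[-0.1,0,-3],[-0.1,0,-7],[-0.1,0,-10],[-0.1,0,-11.2],[-0.1,0,-11.2],[-0.1,0,-11.2],[-0.1,0,-11.2],[-0.1,0,-11.2],[-0.1,0,-11.2],[-0.1,0,-11.2]], "turn": [0,0,0,0,0,0,0,0,0,0], "grip": [0,0,0,0,1,1,1,1,1,1]}}

```text
time_s: 20.62
position: [0.4261, 0.1971, 0.0269]
tcp_rot: [[-0.148, 0.989, 0.0], [0.989, 0.148, 0.0], [0.0, 0.0, -1.0]]
force: [-0.7, 0.2, 6.2]
opening: 0.567
grasp_force: 30.0
```

Emit:
{"fn": "jog_arm", "kwargs": {"delta_pos": [[0,0,2],[0,0,6],[0,0,11],[1,-4,16],[3,-9,19.5],[5,-14.5,20],[7,-20,20],[9,-25.5,20],[11,-31,20],[12.7,-35.5,20],[13.6,-37.7,20],[13.6,-37.7,20]], "turn": [0,0,-6,-16,-26,-36,-46,-56,-66,-76,-85,-90], "grip": [1,1,1,1,1,1,1,1,1,1,1,1]}}

```text
time_s: 22.12
position: [0.5623, -0.1823, 0.2253]
tcp_rot: [[0.99, 0.142, -0.001], [0.142, -0.99, 0.0], [-0.001, -0.0, -1.0]]
force: [0.5, 1.2, -1.5]
opening: 0.566
grasp_force: 30.0
```

Emit:
{"fn": "jog_arm", "kwargs": {"delta_pos": [[0,0.1,-2],[0,0.1,-6],[0,0.1,-9.5],[0,0.1,-12],[0,0.1,-13.5],[0,0.1,-14.5],[0,0.1,-15],[0,0.1,-15.3],[0,0.1,-15.4],[0,0.1,-15.4]], "turn": [0,0,0,0,0,0,0,0,0,0], "grip": [1,1,1,1,1,1,1,1,1,1]}}

```text
time_s: 23.38
position: [0.5623, -0.1791, 0.0728]
tcp_rot: [[0.989, 0.148, 0.001], [0.148, -0.989, -0.0], [0.001, 0.001, -1.0]]
force: [-0.1, -0.5, -1.2]
opening: 0.566
grasp_force: 30.0
```

Release, rise, head toward jar C (0.4243, 0.2663).

Emit:
{"fn": "jog_arm", "kwargs": {"delta_pos": [[0,0,-0.1],[0,0,-0.1],[0,0,-0.1],[0,0,-0.1],[0,0,-0.1],[0,0,4],[0,0,9],[0,0,14],[-2,5,15.5],[-3.5,10.5,15.5],[-5,16,15.5],[-6.5,21.5,15.5]], "turn": [0,0,0,0,0,0,0,0,10,20,30,40], "grip": [0.3,0.3,0.3,0.3,0.3,0.3,0.3,0.3,0.3,0.3,0,0]}}

```text
time_s: 24.88
position: [0.4964, 0.0375, 0.2276]
tcp_rot: [[0.659, 0.753, 0.001], [0.753, -0.659, 0.0], [0.001, 0.0, -1.0]]
force: [0.9, -0.2, -0.1]
opening: 0.851
grasp_force: 0.0
```

Emit:
{"fn": "jog_arm", "kwargs": {"delta_pos": [[-1.6,5,0],[-3.2,10,0],[-4.8,15,0],[-6.4,20,-3],[-7.1,22.6,-7],[-7.1,22.6,-8.8],[-7.1,22.6,-8.8],[-7.1,22.6,-8.8]], "turn": [10,20,30,40,50,50,50,50], "grip": [0,0,0,0,0,0,0,0]}}

```text
time_s: 25.88
position: [0.4268, 0.2619, 0.14]
tcp_rot: [[-0.148, 0.989, 0.001], [0.989, 0.148, 0.0], [0.0, 0.001, -1.0]]
force: [0.6, 0.5, 0.3]
opening: 1.002
grasp_force: 0.0
```

Run:
```python
from h import *
jarlook('w6',(.4243,.2663))
```

```text
tcp [0.4268 0.2619 0.14  ] az 8.5
pred [252.1 196.2] r 31.3
fit [  0.4  253.13 198.23] [0.4253 0.2648]
```

Emit:
{"fn": "jog_arm", "kwargs": {"delta_pos": [[-0.1,0.2,-3],[-0.1,0.2,-7],[-0.1,0.2,-10],[-0.1,0.2,-11.2],[-0.1,0.2,-11.2],[-0.1,0.2,-11.2],[-0.1,0.2,-11.2],[-0.1,0.2,-11.2],[-0.1,0.2,-11.2],[-0.1,0.2,-11.2]], "turn": [0,0,0,0,0,0,0,0,0,0], "grip": [0,0,0,0,1,1,1,1,1,1]}}

```text
time_s: 27.18
position: [0.425, 0.264, 0.0279]
tcp_rot: [[-0.148, 0.989, 0.0], [0.989, 0.148, 0.0], [0.0, 0.0, -1.0]]
force: [-1.4, -0.7, 6.0]
opening: 0.565
grasp_force: 30.0
```

Emit:
{"fn": "jog_arm", "kwargs": {"delta_pos": [[0,0,2],[0,0,6],[0.2,-1,11],[1,-5,16],[2,-10.5,19.5],[3,-16,20],[4,-22,20],[5,-28,20],[6,-34,20],[7,-39.5,20],[7.8,-44,20],[8,-45.2,20]], "turn": [0,0,-6,-16,-26,-36,-46,-56,-66,-76,-85,-90], "grip": [1,1,1,1,1,1,1,1,1,1,1,1]}}

```text
time_s: 28.68
position: [0.5054, -0.1913, 0.2268]
tcp_rot: [[0.99, 0.141, 0.0], [0.141, -0.99, -0.001], [0.0, 0.001, -1.0]]
force: [1.1, 0.7, -1.4]
opening: 0.564
grasp_force: 30.0
```

Emit:
{"fn": "jog_arm", "kwargs": {"delta_pos": [[0,0.1,-2],[0,0.1,-6],[0,0.1,-9.5],[0,0.1,-12],[0,0.1,-13.5],[0,0.1,-14.5],[0,0.1,-15],[0,0.1,-15.3],[0,0.1,-15.4],[0,0.1,-15.4]], "turn": [0,0,0,0,0,0,0,0,0,0], "grip": [1,1,1,1,1,1,1,1,1,1]}}

```text
time_s: 29.92
position: [0.5053, -0.1872, 0.0738]
tcp_rot: [[0.989, 0.148, 0.001], [0.148, -0.989, -0.0], [0.001, 0.001, -1.0]]
force: [-0.1, 0.4, -1.2]
opening: 0.564
grasp_force: 30.0
```

Jar D next (0.4355, 0.362).

Emit:
{"fn": "jog_arm", "kwargs": {"delta_pos": [[0,0,-0.1],[0,0,-0.1],[0,0,-0.1],[0,0,-0.1],[0,0,-0.1],[0,0,4],[0,0,9],[0,0,14],[0,5,15.5],[0,10.5,15.5],[-1,16,15.5],[-2,22,15.5]], "turn": [0,0,0,0,0,0,0,0,10,20,30,40], "grip": [0.3,0.3,0.3,0.3,0.3,0.3,0.3,0.3,0.3,0.3,0,0]}}

```text
time_s: 31.42
position: [0.4848, 0.0344, 0.2285]
tcp_rot: [[0.659, 0.752, 0.001], [0.752, -0.659, 0.0], [0.001, 0.001, -1.0]]
force: [1.3, -0.5, 0.7]
opening: 0.848
grasp_force: 0.0
```

Emit:
{"fn": "jog_arm", "kwargs": {"delta_pos": [[-1,6,0],[-2,12,0],[-3,18,0],[-4,24,0],[-4.9,29,-3],[-4.9,32.2,-7],[-4.9,32.2,-8.8],[-4.9,32.2,-8.8],[-4.9,32.2,-8.8]], "turn": [10,20,30,40,50,50,50,50,50], "grip": [0,0,0,0,0,0,0,0,0]}}

```text
time_s: 32.55
position: [0.4366, 0.3549, 0.1411]
tcp_rot: [[-0.148, 0.989, 0.001], [0.989, 0.148, 0.001], [0.0, 0.001, -1.0]]
force: [-0.6, 1.0, 0.9]
opening: 0.998
grasp_force: 0.0
```

Run:
```python
from h import *
jarlook('w7',(.4355,.362))
```

```text
tcp [0.4366 0.3549 0.1411] az 8.5
pred [254.4 192.9] r 31.3
fit [  0.47 255.38 191.92] [0.4362 0.3629]
```

Emit:
{"fn": "jog_arm", "kwargs": {"delta_pos": [[-0.1,0.7,-3],[-0.1,0.7,-7],[-0.1,0.7,-10],[-0.1,0.7,-11.3],[-0.1,0.7,-11.3],[-0.1,0.7,-11.3],[-0.1,0.7,-11.3],[-0.1,0.7,-11.3],[-0.1,0.7,-11.3],[-0.1,0.7,-11.3]], "turn": [0,0,0,0,0,0,0,0,0,0], "grip": [0,0,0,0,1,1,1,1,1,1]}}

```text
time_s: 33.85
position: [0.4353, 0.3622, 0.0279]
tcp_rot: [[-0.148, 0.989, 0.001], [0.989, 0.148, 0.0], [0.0, 0.001, -1.0]]
force: [-0.3, -0.6, 4.7]
opening: 0.567
grasp_force: 30.0
```

Emit:
{"fn": "jog_arm", "kwargs": {"delta_pos": [[0,0,2],[0,0,6],[0,-1,11],[0.1,-5,16],[0.2,-10.5,19.5],[0.4,-16,20],[0.5,-22,20],[0.6,-28,20],[0.8,-34,20],[0.9,-40,20],[1,-46,20],[1.2,-51,20]], "turn": [0,0,-6,-16,-26,-36,-46,-56,-66,-76,-85,-90], "grip": [1,1,1,1,1,1,1,1,1,1,1,1]}}

```text
time_s: 35.35
position: [0.4465, -0.1501, 0.227]
tcp_rot: [[0.99, 0.144, -0.0], [0.144, -0.99, 0.0], [-0.0, -0.0, -1.0]]
force: [0.7, 1.0, -1.4]
opening: 0.575
grasp_force: 30.0
```

Emit:
{"fn": "jog_arm", "kwargs": {"delta_pos": [[0,-3,0],[0,-4.6,0],[0,-4.9,0],[0,-4.9,0],[0,-4.9,0]], "turn": [0,0,0,0,0], "grip": [1,1,1,1,1]}}

```text
time_s: 35.98
position: [0.4469, -0.1956, 0.2273]
tcp_rot: [[0.989, 0.15, -0.0], [0.15, -0.989, 0.001], [-0.0, -0.001, -1.0]]
force: [-0.2, 0.4, -1.7]
opening: 0.57
grasp_force: 30.0
```

Run:
```python
from h import *
c=shot('wrist','w8'); print(read_state()['position'])
u=np.array([.9888,.1495,0])
for x in(.087,.029,-.029,-.087): print(pix(c,np.array([.5335,-.184,.109])+x*u).round(1))
for x,y in((.122,.062),(.122,-.062),(-.122,.062),(-.122,-.062)): print(pix(c,np.array([.5335,-.184,.095])+x*u+y*np.array([-.1495,.9888,0])).round(1))
```

```text
[ 0.44697915 -0.19576623  0.22738486]
[257.  -21.7]
[256.8  56.5]
[256.6 126.8]
[256.4 190.3]
[181.1 -63.1]
[333.  -62.9]
[194.7 220.9]
[317.8 221.1]
```

View pics/w8.png

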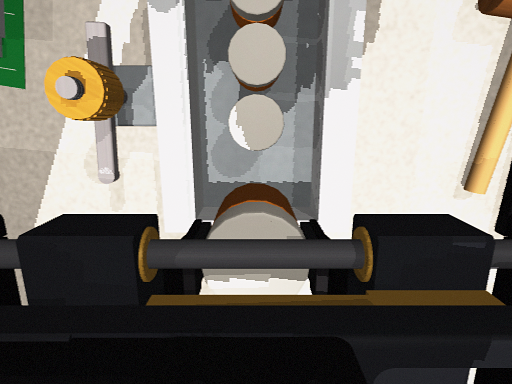

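Emit:
{"fn": "jog_arm", "kwargs": {"delta_pos": [[0,-0.1,-2],[0,-0.1,-6],[0,-0.1,-9.5],[0,-0.1,-12],[0,-0.1,-13.5],[0,-0.1,-14.5],[0,-0.1,-15],[0,-0.1,-15.3],[0,-0.1,-15.4],[0,-0.1,-15.4]], "turn": [0,0,0,0,0,0,0,0,0,0], "grip": [1,1,1,1,1,1,1,1,1,1]}}

```text
time_s: 37.28
position: [0.4472, -0.1982, 0.0737]
tcp_rot: [[0.989, 0.148, 0.001], [0.148, -0.989, -0.0], [0.001, 0.001, -1.0]]
force: [0.3, -0.4, -1.5]
opening: 0.571
grasp_force: 30.0
```

Emit:
{"fn": "jog_arm", "kwargs": {"delta_pos": [[0,0,-0.1],[0,0,-0.1],[0,0,-0.1],[0,0,-0.1],[0,0,-0.1],[0,0,4],[0,0,9],[0,0,14],[2,5,17],[4,10,18],[6,15,18],[8,20,18]], "turn": [0,0,0,0,0,0,0,0,10,20,30,40], "grip": [0.3,0.3,0.3,0.3,0.3,0.3,0.3,0.3,0.3,0.3,0,0]}}

```text
time_s: 38.78
position: [0.5275, 0.0036, 0.2538]
tcp_rot: [[0.658, 0.753, 0.001], [0.753, -0.658, -0.0], [0.0, 0.001, -1.0]]
force: [-0.5, -0.5, 0.3]
opening: 0.845
grasp_force: 0.0
```

Emit:
{"fn": "jog_arm", "kwargs": {"delta_pos": [[2,5,0],[4,10,0],[6,15,0],[8,20,0],[10.2,24.6,-4],[10.2,24.6,-9],[10.2,24.6,-11],[10.2,24.6,-11],[10.2,24.6,-11]], "turn": [10,20,30,40,41.5,41.5,41.5,41.5,41.5], "grip": [0,0,0,0,0,0,0,0,0]}}

```text
time_s: 39.9
position: [0.6299, 0.248, 0.1445]
tcp_rot: [[-0.0, 1.0, 0.002], [1.0, 0.0, 0.0], [0.0, 0.002, -1.0]]
force: [-0.4, -0.0, 0.2]
opening: 0.999
grasp_force: 0.0
```

Run:
```python
from h import *
print(read_state()['position'],read_state()['tcp_rot'].round(3).tolist())
c=shot('top','t2'); w=shot('wrist','w9'); print(pix(w,[.629,.248,.08]))
u=np.array([.9888,.1495,0])
a=cv2.convertScaleAbs(cv2.resize(c['color'][150:290,90:350],(520,280),interpolation=cv2.INTER_CUBIC),alpha=1.4)
b=w['color'][:240]; b=cv2.resize(b,(520,244)); cv2.imwrite('pics/m1.png',np.vstack([a,b]))
```

```text
[0.62990079 0.24801966 0.1444964 ] [[-0.0, 1.0, 0.002], [1.0, 0.0, 0.0], [0.0, 0.002, -1.0]]
[252.61757671 205.8100851 ]
```

View pics/m1.png

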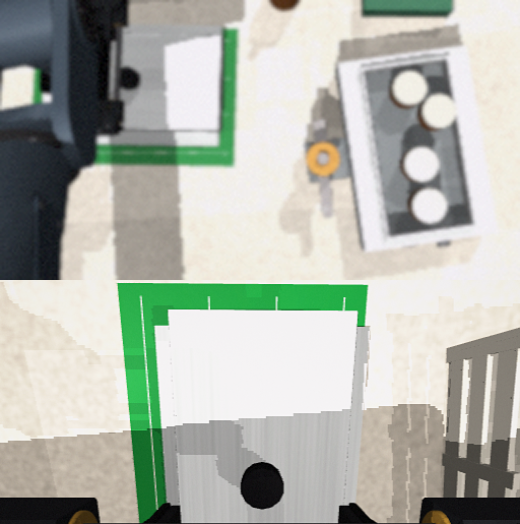

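Run:
```python
from h import *
c=load('t2'); R=np.array([[.9888,.1495],[-.1495,.9888]])
for p in [(408,88),(439,110),(421,163),(430,206)]:
    w=ray(c,(p[0]+.5)/2-.5+90,(p[1]+.5)/2-.5+150,.109)[:2]; print(w.round(4),(R@(w-[.5335,-.184])).round(4))
a=cv2.convertScaleAbs(cv2.resize(c['color'][165:280,250:345],None,fx=6,fy=5,interpolation=cv2.INTER_CUBIC),alpha=1.3)
```

```text
[ 0.6164 -0.1677] [0.0844 0.0037]
[ 0.5849 -0.2124] [ 0.0466 -0.0358]
[ 0.5085 -0.186 ] [-0.025   0.0018]
[ 0.4479 -0.1985] [-0.0868 -0.0015]
```

Run:
```python
from h import *
c=shot('scene','s2'); 
for p in [(.6164,-.1677),(.5849,-.2124),(.5085,-.186),(.4479,-.1985)]: print(((pix(c,[*p,.109])-[165,90])*5+2).round(0))
a=cv2.resize(c['color'][90:210,165:295],None,fx=5,fy=5,interpolation=cv2.INTER_CUBIC)
t=load('t2')['color'][160:280,250:345]; b=cv2.resize(t,None,fx=1.5,fy=1.5); 
cv2.imwrite('pics/s2c.png',cv2.convertScaleAbs(a,alpha=1.2)); print(a.shape)
```

```text
[249. 396.]
[198. 329.]
[298. 242.]
[320. 163.]
(600, 650, 3)
```

View pics/s2c.png

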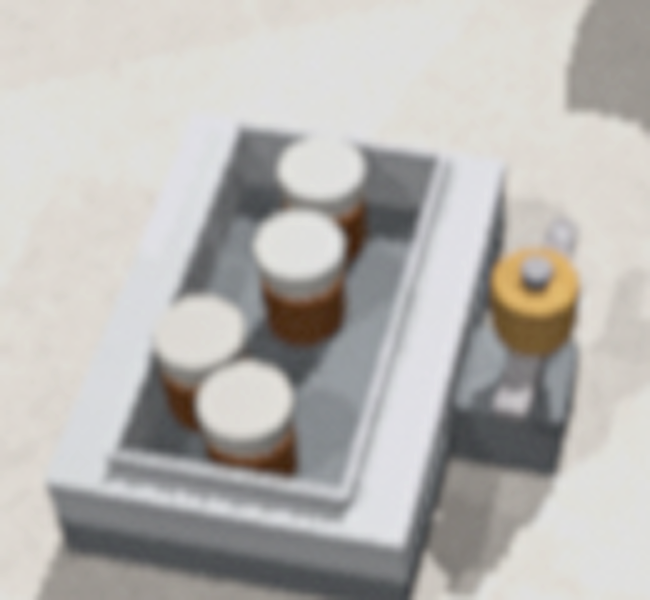

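Run:
```python
from h import *
c=load('w9'); im=c['color'].astype(int); m=(im.max(2)<60); m[:150]=0;m[226:]=0;m[:,:200]=0;m[:,310:]=0
ys,xs=np.nonzero(m[:209]); (x,y),r=cv2.minEnclosingCircle(np.stack([xs,ys],1).astype(np.float32)); 
print(x,y,r,xs.min(),xs.max(),ys.min(),'r exp',.017*307/.225); 
print(ray(c,(xs.min()+xs.max())/2,ys.min()+(xs.max()-xs.min())/2,.08))
```

```text
257.5 200.61111450195312 21.791051864624023 237 278 179 r exp 23.195555555555558
[0.63272951 0.253009   0.08      ]
```

Emit:
{"fn": "jog_arm", "kwargs": {"delta_pos": [[0.2,0.2,-3],[0.2,0.2,-6],[0.2,0.2,-8.5],[0.2,0.2,-9.5],[0.2,0.2,-9.5],[0.2,0.2,-9.5],[0.2,0.2,-9.5],[0.2,0.2,-9.5],[0.2,0.2,-9.5],[0.2,0.2,-9.5],[0.2,0.2,-9.5],[0.2,0.2,-9.5]], "turn": [0,0,0,0,0,0,0,0,0,0,0,0], "grip": [0,0,0,0,1,1,1,1,1,1,1,1]}}

```text
time_s: 41.55
position: [0.6316, 0.25, 0.0485]
tcp_rot: [[-0.0, 1.0, 0.001], [1.0, 0.0, 0.0], [0.0, 0.001, -1.0]]
force: [1.3, 0.6, -0.7]
opening: 0.382
grasp_force: 30.0
```

Emit:
{"fn": "jog_arm", "kwargs": {"delta_pos": [[0,0,0],[0,0,0],[0,0,0.5],[0,0,1.5],[0,0,4],[0,0,8],[0,0,12],[0,0,17],[0,0,21],[0,0,23.5],[0,0,24],[0,0,24]], "turn": [0,0,0,0,0,0,0,0,0,0,0,0], "grip": [1,1,1,1,1,1,1,1,1,1,1,1]}}

```text
time_s: 43.05
position: [0.6301, 0.2498, 0.2876]
tcp_rot: [[-0.0, 1.0, -0.002], [1.0, 0.0, -0.0], [-0.0, -0.002, -1.0]]
force: [0.1, 0.6, -4.5]
opening: 0.378
grasp_force: 30.0
```

Emit:
{"fn": "jog_arm", "kwargs": {"delta_pos": [[-0.5,-1.5,0],[-1.3,-5,0],[-2.2,-9.5,0],[-3.1,-14,0],[-4.1,-18.5,0],[-5,-23,0],[-6,-27.5,0],[-7,-32,0],[-8,-36.5,0],[-9,-40,0],[-9.6,-42.8,0],[-9.7,-43.4,0]], "turn": [-3,-10,-18,-26,-34,-42,-50,-58,-66,-74,-79.5,-81.5], "grip": [1,1,1,1,1,1,1,1,1,1,1,1]}}

```text
time_s: 44.55
position: [0.5322, -0.1861, 0.2872]
tcp_rot: [[0.99, 0.142, -0.003], [0.142, -0.99, 0.001], [-0.003, -0.001, -1.0]]
force: [0.6, 0.2, -3.8]
opening: 0.378
grasp_force: 30.0
```

Emit:
{"fn": "jog_arm", "kwargs": {"delta_pos": [[0,0,0],[0,0,0]], "turn": [0,0], "grip": [1,1]}}

```text
time_s: 44.8
position: [0.5338, -0.1829, 0.288]
tcp_rot: [[0.989, 0.149, -0.001], [0.149, -0.989, 0.001], [-0.001, -0.001, -1.0]]
force: [1.0, 0.0, -3.6]
opening: 0.384
grasp_force: 30.0
```

Run:
```python
from h import *
s=read_state(); p=np.array(s['position']); R=np.array(s['tcp_rot']); print(p.round(4),R.round(3).tolist(),np.degrees(np.arctan2(R[1,1],R[0,1])))
c=shot('wrist','w10')
# lid top plane z: knob centre~ tcp+.019-ish ; seated: tcp .1294 <-> lid top .122
zt=p[2]-.0074; print('lid top z',zt)
a=np.radians(8.5);u=np.array([np.cos(a),np.sin(a),0]);v=np.array([-np.sin(a),np.cos(a),0]);o=np.array([p[0],p[1],zt])
for x,y in((.134,.074),(.134,-.074),(.134,.096),(0,.074),(0,-.074)): print(x,y,pix(c,o+x*u+y*v-[0,0,.0 if abs(y)<.09 else .036]).round(1))
cv2.imwrite('pics/w10.png',cv2.resize(c['color'],(800,600)))
```

```text
[ 0.5338 -0.1829  0.288 ] [[0.989, 0.149, -0.001], [0.149, -0.989, 0.001], [-0.001, -0.001, -1.0]] -81.40993009514263
lid top z 0.28058253753367596
0.134 0.074 [101.3 -28.7]
0.134 -0.074 [409.3 -27.8]
0.134 0.096 [93.8 -0.7]
0 0.074 [128.2 233.5]
0 -0.074 [381.  234.3]
```

View pics/w10.png

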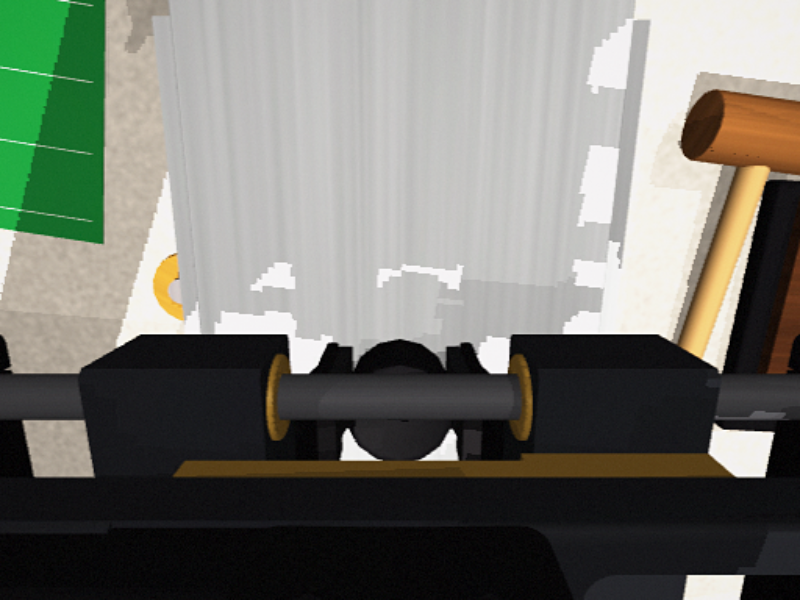

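Run:
```python
from h import *
c=load('w10'); p=np.array([.5338,-.1829,.288])
a=np.radians(8.55);u=np.array([np.cos(a),np.sin(a),0]);v=np.array([-np.sin(a),np.cos(a),0])
for dx in(-.005,0,.005):
  for zt in(.2786,.2806,.2826):
    o=np.array([p[0],p[1],zt])+dx*u
    q=np.array([pix(c,o+np.array([0,0,h])+.017*(np.cos(t)*u+np.sin(t)*v)) for h in(.012,.038) for t in np.linspace(0,6.28,60)])
    b=[pix(c,o+.134*u+s*.096*v-[0,0,.036]).round(1) for s in(1,-1)]
    print(dx,zt,'knob rows',q[:,1].min().round(1),q[:,1].max().round(1),'cols',q[:,0].min().round(1),q[:,0].max().round(1),'brim',b)
im=c['color']; g=cv2.cvtColor(im,cv2.COLOR_BGR2GRAY).astype(int)
print('knobcol',g[205:235,255].tolist()); print(g[270:305,255].tolist())
print('row250',g[222,215:300].tolist())
for x in(100,104,108): print(x,g[0:24,x].tolist())
for x in(405,408,411,413): print(x,g[0:30,x].tolist())
```

```text
-0.005 0.2786 knob rows 219.8 303.0 cols 218.6 290.1 brim [array([96.2,  9.9]), array([414. ,  10.6])]
-0.005 0.2806 knob rows 221.0 305.4 cols 218.1 290.5 brim [array([94.6,  8.8]), array([415.6,   9.5])]
-0.005 0.2826 knob rows 222.2 307.9 cols 217.6 291.0 brim [array([92.8,  7.6]), array([417.3,   8.3])]
0 0.2786 knob rows 211.0 293.8 cols 218.3 290.4 brim [array([95.2,  0.7]), array([415. ,   1.3])]
0 0.2806 knob rows 212.1 296.1 cols 217.8 290.8 brim [array([93.5, -0.6]), array([4.167e+02, 1.000e-01])]
0 0.2826 knob rows 213.2 298.5 cols 217.3 291.3 brim [array([91.8, -1.9]), array([418.4,  -1.2])]
0.005 0.2786 knob rows 202.1 284.5 cols 218.0 290.7 brim [array([94.2, -8.8]), array([416.1,  -8.1])]
0.005 0.2806 knob rows 203.1 286.8 cols 217.5 291.2 brim [array([ 92.5, -10.1]), array([417.8,  -9.5])]
0.005 0.2826 knob rows 204.1 289.0 cols 217.0 291.7 brim [array([ 90.7, -11.5]), array([419.6, -10.8])]
knobcol [191, 191, 192, 191, 192, 191, 190, 189, 190, 191, 194, 205, 0, 0, 7, 10, 10, 11, 9, 13, 9, 9, 5, 12, 12, 2, 12, 2, 11, 31]
[36, 36, 36, 39, 35, 37, 36, 38, 36, 34, 37, 36
[... 713 characters left out ...]
 153, 153, 172, 175, 175, 178, 177, 178, 178, 177, 179, 177, 185, 184, 182, 183]
405 [190, 189, 195, 193, 190, 199, 193, 208, 202, 207, 200, 214, 239, 198, 188, 185, 178, 176, 175, 172, 174, 177, 178, 175, 176, 177, 178, 176, 177, 177]
408 [240, 240, 240, 240, 239, 241, 242, 240, 240, 240, 240, 242, 217, 174, 175, 177, 178, 180, 179, 177, 180, 176, 177, 177, 179, 179, 177, 176, 178, 179]
411 [240, 239, 240, 240, 239, 240, 239, 240, 240, 241, 240, 242, 219, 174, 177, 181, 180, 180, 179, 178, 176, 178, 178, 179, 179, 177, 179, 178, 175, 178]
413 [239, 239, 239, 238, 239, 240, 240, 240, 239, 240, 240, 242, 217, 175, 177, 176, 175, 178, 177, 179, 173, 176, 177, 175, 176, 175, 174, 174, 172, 175]
```

Emit:
{"fn": "jog_arm", "kwargs": {"delta_pos": [[0.3,0,-2],[0.3,0,-5],[0.3,0,-8],[0.3,0,-11],[0.3,0,-13],[0.3,0,-14],[0.3,0,-14.2],[0.3,0,-14.2],[0.3,0,-14.2]], "turn": [0,0,0,0,0,0,0,0,0], "grip": [1,1,1,1,1,1,1,1,1]}}

```text
time_s: 45.98
position: [0.5377, -0.1843, 0.1473]
tcp_rot: [[0.989, 0.148, 0.002], [0.148, -0.989, -0.001], [0.002, 0.001, -1.0]]
force: [-0.7, -0.2, -3.8]
opening: 0.382
grasp_force: 30.0
```

Run:
```python
from h import *
s=read_state(); print(s['position'],s['force'].round(2),s['moment'].round(3))
c=shot('top','t3');s2=shot('scene','s3'); p=np.array(s['position'])
a=np.radians(8.5);u=np.array([np.cos(a),np.sin(a),0]);v=np.array([-np.sin(a),np.cos(a),0])
o=np.array([p[0],p[1],p[2]-.0475])-.0035*u
for k,cc in((0,c),(1,s2)):
  im=cc['color'].copy(); im=cv2.resize(im,None,fx=4,fy=4,interpolation=cv2.INTER_CUBIC)
  P=lambda q:tuple(int(x) for x in (pix(cc,q)*4+1.5))
  for pts,h,col in(([(.134,.096),(.134,-.096),(-.134,-.096),(-.134,.096)],0.005,(0,0,255)),([(.134,.074),(.134,-.074),(-.134,-.074),(-.134,.074)],.041,(255,0,0))):
    q=[P(o+x*u+y*v+[0,0,h]) for x,y in pts]
    for i in range(4): cv2.line(im,q[i],q[(i+1)%4],col,1)
  q=[P(np.array([.5335,-.184,.081])+x*u+y*v) for x,y in[(.14,.098),(.14,-.098),(-.14,-.098),(-.14,.098)]]
  for i in range(4): cv2.line(im,q[i],q[(i+1)%4],(0,200,0),1)
  m=np.array(q).mean(0).astype(int); x0,y0=max(m[0]-200,0),max(m[1]-290,0)
  cr=im[y0:y0+580,x0:x0+400]; cr=cv2.resize(cr,(400,580))
  I=cr if k==0 else np.hstack([I,cr])
cv2.imwrite('pics/over.png',I)
```

```text
[ 0.5377142  -0.18432782  0.14733067] [-0.72 -0.24 -3.77] [-0.071  0.166 -0.042]
```

View pics/over.png

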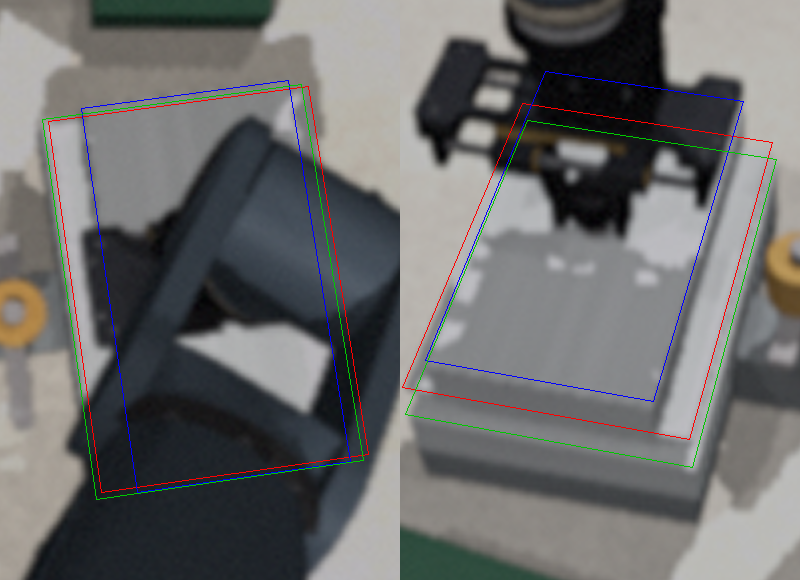

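Emit:
{"fn": "jog_arm", "kwargs": {"delta_pos": [[0,0,-0.2],[0,0,-0.4],[0,0,-0.6],[0,0,-0.8],[0,0,-1.0],[0,0,-1.0],[0,0,-1.0]], "turn": [0,0,0,0,0,0,0], "grip": [1,1,1,1,1,1,1]}}

```text
time_s: 46.95
position: [0.5371, -0.1841, 0.1364]
tcp_rot: [[0.989, 0.148, 0.0], [0.148, -0.989, -0.0], [0.0, 0.0, -1.0]]
force: [0.2, 0.6, -4.4]
opening: 0.38
grasp_force: 30.0
```

Emit:
{"fn": "jog_arm", "kwargs": {"delta_pos": [[0,0,-0.2],[0,0,-0.4],[0,0,-0.6],[0,0,-0.7],[0,0,-0.75],[0,0,-0.75],[0,0,-0.75]], "turn": [0,0,0,0,0,0,0], "grip": [1,1,1,1,1,1,1]}}

```text
time_s: 47.82
position: [0.5369, -0.184, 0.1294]
tcp_rot: [[0.989, 0.148, -0.0], [0.148, -0.989, -0.0], [-0.0, 0.0, -1.0]]
force: [-1.8, 1.1, 4.2]
opening: 0.38
grasp_force: 30.0
```

Emit:
{"fn": "jog_arm", "kwargs": {"delta_pos": [[0,0,0],[0,0,0],[0,0,0],[0,0,0],[0,0,0],[0,0,3],[0,0,7],[0,0,11],[0,0,15],[0,3,15],[-1,7,15],[-2,11,15]], "turn": [0,0,0,0,0,0,0,0,10,20,30,40], "grip": [0,0,0,0,0,0,0,0,0.5,0.5,0.5,0.5]}}

```text
time_s: 49.32
position: [0.5167, -0.0731, 0.2789]
tcp_rot: [[0.659, 0.753, 0.0], [0.753, -0.659, 0.0], [0.0, 0.0, -1.0]]
force: [0.5, -0.5, -0.4]
opening: 0.626
grasp_force: 0.0
```

Run:
```python
from h import *
c=load('w8'); 
for p in[(108,178),(97,25)]: print(ray(c,*p,.1025)[:2].round(4))
n=np.array([.5128,-.0456]); e=ray(c,108,178,.1025)[:2]-n; f=ray(c,97,25,.1025)[:2]-n; print(e,np.linalg.norm(e),np.degrees(np.arctan2(*e[::-1])),np.linalg.norm(f),np.degrees(np.arctan2(*f[::-1])))
s=read_state(); print(s['position'],s['joint_positions'])
# nut ring in top view
t=shot('top','t4'); h=cv2.cvtColor(t['color'],cv2.COLOR_BGR2HSV).astype(int)
o=((h[...,0]>12)&(h[...,0]<25)&(h[...,1]>130)&(h[...,2]>100)).astype(np.uint8); o[:,340:]=0
k,l,st,ce=cv2.connectedComponentsWithStats(o); print([(st[i],ce[i],ray(t,*ce[i],.143)) for i in range(1,k) if st[i,4]>60])
sc=shot('scene','s4'); im=sc['color'].astype(int); m=(im.max(2)<50).astype(np.uint8)
k,l,st,ce=cv2.connectedComponentsWithStats(m); print('scene knob',[(st[i],ce[i].round(1)) for i in range(1,k) if 60<st[i,4]<200], 'orig 220.04,135.88')
```

```text
[ 0.4365 -0.0564]
[ 0.5674 -0.0422]
[-0.07629449 -0.01076582] 0.0770503233431501 -171.96809739472437 0.05465743398313913 3.515076736933763
[ 0.51670598 -0.07305656  0.27894771] [-2.03357402e+01  1.84016161e+01  9.27449308e+01  1.26453048e-02
  6.88326190e+01  2.08475948e+01]
[]
scene knob [(array([250,  24,  35,   9,  94], dtype=int32), array([267.3,  29.3])), (array([501,  79,  11,  23, 154], dtype=int32), array([507.3,  91.4])), (array([274,  81,  11,  21, 121], dtype=int32), array([277.9,  90.8])), (array([216, 131,  10,  13, 110], dtype=int32), array([220.3, 136.6])), (array([208, 233,  10,  24,  62], dtype=int32), array([212.4, 245.2]))] orig 220.04,135.88
```

Emit:
{"fn": "jog_arm", "kwargs": {"delta_pos": [[-1,0.3,0],[-2,0.6,0],[-3,1,0],[-4,1.3,0],[-5,1.6,0],[-6,1.8,0],[-6.5,2,0],[-6.5,2,0],[-6.5,2,0],[-6.5,2,0],[-6.5,2,0],[-6.5,2,0]], "turn": [10.5,21,31.5,42,52.5,63,73.5,84,94.5,105,115.5,126], "grip": [0.5,0.5,0.5,0.5,0.5,0.5,0.5,0.5,0.5,0.5,0.5,0.5]}}

```text
time_s: 50.92
position: [0.4524, -0.0547, 0.2789]
tcp_rot: [[-0.996, 0.091, 0.001], [0.091, 0.996, -0.001], [-0.001, -0.0, -1.0]]
force: [-0.8, 0.4, 1.3]
opening: 0.5
grasp_force: 0.0
```

Emit:
{"fn": "jog_arm", "kwargs": {"delta_pos": [[0,0,-3],[0,0,-6],[0,0,-8],[0,0,-8],[0,0,-8]], "turn": [10,11.4,11.4,11.4,11.4], "grip": [0.5,0.5,0.5,0.5,0.5]}}

```text
time_s: 51.55
position: [0.4528, -0.0546, 0.1995]
tcp_rot: [[-0.995, -0.102, 0.001], [-0.102, 0.995, -0.001], [-0.001, -0.001, -1.0]]
force: [-0.2, 1.0, 1.1]
opening: 0.5
grasp_force: 0.0
```

Run:
```python
from h import *
s=read_state(); R=s['tcp_rot'];print(s['position'],s['joint_positions'].round(1),np.degrees(np.arctan2(R[1][1],R[0][1])))
c=shot('wrist','w11'); n=np.array([.5128,-.0456])
d=np.array([np.cos(np.radians(186.2)),np.sin(np.radians(186.2))])
for r in(.03,.062,.083): print(r,pix(c,[*(n+r*d),.1025]).round(1))
g=cv2.cvtColor(c['color'],cv2.COLOR_BGR2GRAY)
p=pix(c,[*(n+.083*d),.1025]); 
for rr in (int(p[1])-8,int(p[1])+8,int(p[1])+20,int(p[1])+35): print(rr,g[rr,int(p[0])-50:int(p[0])+51:2].tolist())
```

```text
[ 0.45282524 -0.05459844  0.19950926] [ -21.    19.3  107.1   -0.    53.5 -116.8] 95.88250611695992
0.03 [258.3 228.4]
0.062 [258.3 193.6]
0.083 [258.2 169.6]
161 [214, 84, 88, 113, 69, 47, 142, 225, 230, 231, 230, 228, 232, 231, 231, 228, 229, 229, 231, 234, 244, 242, 240, 241, 241, 241, 241, 242, 242, 242, 241, 241, 243, 244, 236, 235, 231, 226, 225, 228, 226, 224, 223, 226, 231, 231, 227, 228, 229, 230, 231]
177 [244, 163, 88, 93, 138, 56, 49, 244, 231, 234, 238, 237, 236, 233, 231, 230, 231, 234, 235, 236, 237, 215, 211, 208, 210, 208, 211, 210, 210, 211, 229, 234, 237, 238, 235, 236, 235, 237, 235, 236, 240, 239, 232, 233, 233, 234, 232, 233, 234, 232, 234]
189 [169, 234, 91, 85, 118, 92, 60, 157, 239, 240, 240, 241, 241, 236, 232, 234, 240, 240, 236, 236, 240, 136, 202, 206, 200, 202, 201, 202, 205, 193, 184, 239, 234, 232, 238, 239, 235, 232, 227, 229, 233, 237, 236, 235, 233, 232, 242, 242, 243, 244, 244]
204 [234, 231, 206, 82, 90, 132, 52, 55, 156, 80, 81, 81, 82, 81, 83, 86, 85, 87, 45, 50, 47, 107, 200, 202, 200, 206, 203, 204, 204, 197, 77, 81, 82, 82, 77, 226, 234, 238, 237, 235, 237, 236, 233, 236, 237, 243, 244, 243, 243, 243, 244]
```

Emit:
{"fn": "jog_arm", "kwargs": {"delta_pos": [[-0.1,0.2,-3],[-0.1,0.2,-6],[-0.1,0.2,-8],[-0.1,0.2,-9.5],[-0.1,0.2,-11],[-0.1,0.2,-12],[-0.1,0.2,-12],[-0.1,0.2,-12],[-0.1,0.2,-12],[-0.1,0.2,-12],[-0.1,0.2,-12],[-0.1,0.2,-12]], "turn": [0,0,0,0,0,0,0,0,0,0,0,0], "grip": [0.5,0.5,0.5,0.5,0.5,0.5,0.5,1,1,1,1,1]}}

```text
time_s: 53.1
position: [0.4512, -0.0519, 0.079]
tcp_rot: [[-0.995, -0.103, 0.0], [-0.103, 0.995, -0.0], [-0.0, -0.0, -1.0]]
force: [0.0, 1.7, 1.7]
opening: 0.18
grasp_force: 30.0
```

Run:
```python
import numpy as np
r=np.array([-.0616,-.0063])
for f in range(8,97,8):
    a=-np.radians(f); R=np.array([[np.cos(a),-np.sin(a)],[np.sin(a),np.cos(a)]]); print(f,((R@r-r)*100).round(1).tolist())
```

```text
8 [-0.0, 0.9]
16 [0.1, 1.7]
24 [0.3, 2.6]
32 [0.6, 3.4]
40 [1.0, 4.1]
48 [1.6, 4.8]
56 [2.2, 5.4]
64 [2.9, 5.9]
72 [3.7, 6.3]
80 [4.5, 6.6]
88 [5.3, 6.8]
96 [6.2, 6.8]
```

Emit:
{"fn": "jog_arm", "kwargs": {"delta_pos": [[0,0.9,0],[0.1,1.7,0],[0.3,2.6,0],[0.6,3.4,0],[1.0,4.1,0],[1.6,4.8,0],[2.2,5.4,0],[2.9,5.9,0],[2.9,5.9,0]], "turn": [-8,-16,-24,-32,-40,-48,-56,-64,-64], "grip": [1,1,1,1,1,1,1,1,1]}}

```text
time_s: 54.22
position: [0.4798, 0.0073, 0.0789]
tcp_rot: [[-0.53, 0.848, -0.001], [0.848, 0.53, 0.0], [0.001, -0.001, -1.0]]
force: [-1.8, 0.9, 2.8]
opening: 0.18
grasp_force: 30.0
```

Emit:
{"fn": "jog_arm", "kwargs": {"delta_pos": [[0.8,0.4,0],[1.6,0.7,0],[2.2,0.9,0],[2.2,0.9,0],[2.2,0.9,0]], "turn": [-8,-16,-22,-22,-22], "grip": [1,1,1,1,1]}}

```text
time_s: 54.85
position: [0.5018, 0.0158, 0.0789]
tcp_rot: [[-0.174, 0.985, 0.0], [0.985, 0.174, 0.0], [0.0, 0.0, -1.0]]
force: [-0.2, 0.6, 2.2]
opening: 0.179
grasp_force: 30.0
```

Emit:
{"fn": "jog_arm", "kwargs": {"delta_pos": [[0,0,0],[0,0,0],[0,0,0],[0,0,3],[0,0,7],[0,0,12],[0,0,16],[0.6,-3.1,16],[1.1,-6.1,16],[1.1,-6.1,16],[1.1,-6.1,16]], "turn": [0,0,0,0,10,20,30,40,50,60,70], "grip": [0.5,0.5,0.5,0.5,0.5,0.5,0.2,0.2,0.2,0.2,0.2]}}

```text
time_s: 56.22
position: [0.5128, -0.0455, 0.2387]
tcp_rot: [[-0.985, 0.17, -0.0], [0.17, 0.985, 0.0], [0.0, 0.0, -1.0]]
force: [0.0, -0.0, -0.4]
opening: 0.796
grasp_force: 0.0
```

Emit:
{"fn": "jog_arm", "kwargs": {"delta_pos": [[0,0,0],[0,0,0],[0,0,0],[0,0,0],[0,0,0],[0,0,0],[0,0,0]], "turn": [10,20,30,40,49,49,49], "grip": [0.2,0.2,0.2,0.2,0.2,0.2,0.2]}}

```text
time_s: 57.1
position: [0.5129, -0.045, 0.2388]
tcp_rot: [[-0.779, -0.627, -0.0], [-0.627, 0.779, 0.0], [0.0, 0.0, -1.0]]
force: [-0.6, 0.0, -0.6]
opening: 0.801
grasp_force: 0.0
```

Run:
```python
from h import *
s=read_state(); R=s['tcp_rot'];print(s['position'],s['joint_positions'].round(1),np.degrees(np.arctan2(R[1][1],R[0][1])))
c=shot('wrist','w12'); h=cv2.cvtColor(c['color'],cv2.COLOR_BGR2HSV).astype(int)
o=(h[...,0]>12)&(h[...,0]<28)&(h[...,1]>150)&(h[...,2]>110); o[214:]=0; o[:,:190]=0;o[:,330:]=0
ys,xs=np.nonzero(o); print(xs.min(),xs.max(),ys.min(),ys.max(),len(xs))
for z in(.1045,.1425): 
  q=np.array([pix(c,[.5128+.023*np.cos(t),-.0456+.023*np.sin(t),z]) for t in np.linspace(0,6.28,60)]); print(z,q.min(0).round(1),q.max(0).round(1))
print('stud',pix(c,[.5128,-.0456,.152]))
g=c['color'][160:212:3,235:280:2].astype(int); print((g[...,2]-g[...,0]).tolist())
```

```text
[ 0.51290612 -0.04499621  0.23876767] [ -17.5   20.6   96.6   -0.    62.8 -146.3] 128.8019730925652
229 282 163 213 1751
0.1045 [231.8 162.7] [278.4 208.3]
0.1425 [228.5 168.9] [281.7 220.5]
stud [255.08870555 198.02037747]
[[-6, -4, -6, -2, -7, -6, -3, -5, -4, -4, -5, -6, -7, -5, -3, -6, -6, -3, -4, -5, -5, -4, -2], [1, -6, -3, -6, -4, -3, -6, -2, -13, -5, 79, 35, 8, 8, -10, -4, -5, -3, -5, -7, -6, -4, -4], [9, 12, 8, -5, 49, 72, 83, 84, 88, 81, 93, 92, 98, 82, 105, 98, 67, -9, -4, -3, -5, -4, -5], [9, 9, 44, 73, 82, 68, 149, 182, 80, 89, 132, 92, 91, 131, 167, 99, 81, 96, 12, -8, -6, -5, -6], [7, 61, 57, 189, 94, 173, 178, 179, 174, 177, 179, 174, 176, 177, 178, 170, 123, 166, 95, 94, -11, -7, -7], [60, 163, 145, 179, 177, 175, 175, 180, 179, 175, 174, 177, 177, 178, 178, 174, 173, 180, 152, 106, 94, 15, -5], [51, 180, 176, 174, 179, 178, 176, 176, 178, 179, 176, 175, 176, 175, 176, 176, 176, 175, 175, 177, 145, 75, 11], [178, 176, 173, 169, 175, 177, 176, 175, 176, 177, 177, 176, 175, 177, 177, 177, 172, 175, 174, 175, 178, 174, 69], [179, 176, 175, 175, 169, 172, 175, 178, 175, 1
[... 344 characters left out ...]
0, 8, 12, 3, 153, 167, 168, 171, 178, 176, 176, 179], [176, 178, 176, 178, 113, 92, 7, 10, 10, 9, 9, 10, 11, 9, 9, 86, 173, 162, 176, 178, 178, 177, 177], [175, 176, 175, 182, 127, 83, 8, 10, 13, 11, 11, 14, 11, 10, 10, 84, 174, 173, 173, 174, 179, 177, 179], [176, 174, 179, 179, 182, 137, 43, 11, 11, 8, 10, 12, 10, 9, 15, 186, 177, 177, 174, 174, 174, 177, 183], [176, 174, 175, 175, 180, 129, 136, 41, 5, 14, 12, 7, 7, 30, 188, 175, 180, 175, 174, 173, 172, 179, 141], [180, 179, 178, 176, 178, 172, 177, 127, 130, 133, 171, 187, 181, 177, 176, 178, 174, 174, 172, 174, 177, 167, -4], [43, 183, 176, 179, 177, 177, 179, 177, 177, 176, 176, 176, 177, 174, 177, 177, 176, 175, 176, 179, 62, 7, 10]]
```

Emit:
{"fn": "jog_arm", "kwargs": {"delta_pos": [[0,-0.05,-3],[0,-0.05,-6],[0,-0.05,-9],[0,-0.05,-11.5],[0,-0.05,-12.5],[0,-0.05,-12.9],[0,-0.05,-12.9],[0,-0.05,-12.9],[0,-0.05,-12.9],[0,-0.05,-12.9],[0,-0.05,-12.9],[0,-0.05,-12.9]], "turn": [0,0,0,0,0,0,0,0,0,0,0,0], "grip": [0.2,0.2,0.2,0.2,0.2,0.2,0.2,1,1,1,1,1]}}

```text
time_s: 58.65
position: [0.5128, -0.0451, 0.1102]
tcp_rot: [[-0.778, -0.628, -0.0], [-0.628, 0.778, 0.001], [-0.0, 0.001, -1.0]]
force: [-1.0, 1.9, 5.2]
opening: 0.522
grasp_force: 30.0
```

Emit:
{"fn": "jog_arm", "kwargs": {"delta_pos": [[0,0,0],[0,0,0],[0,0,-0.05],[0,0,-0.05],[0,0,-0.1],[0,0,-0.1],[0,0,-0.1],[0,0,-0.15],[0,0,-0.15],[0,0,-0.2],[0,0,-0.2],[0,0,-0.2]], "turn": [-8,-18,-28,-38,-48,-58,-68,-78,-88,-98,-108,-118], "grip": [1,1,1,1,1,1,1,1,1,1,1,1]}}

```text
time_s: 60.15
position: [0.5127, -0.0453, 0.1082]
tcp_rot: [[-0.185, 0.983, -0.001], [0.983, 0.185, 0.0], [0.0, -0.001, -1.0]]
force: [-1.0, 2.0, 4.5]
opening: 0.521
grasp_force: 30.0
```

Run:
```python
from h import *
s=read_state(); print(s['position'],s['joint_positions'].round(1),s['force'].round(1),s['moment'].round(3),s['tau'].round(2),s['opening'])
```

```text
[ 0.51272059 -0.04531962  0.10816302] [-17.5  31.9 103.8  -0.   44.4 -28.1] [-1.   2.   4.5] [0.211 0.294 0.087] [ -0.94 -36.46 -10.99  -0.15  -0.48  -0.82] 0.5206702944165471
```

Emit:
{"fn": "jog_arm", "kwargs": {"delta_pos": [[0,0,0],[0,0,0],[0,0,-0.05],[0,0,-0.05],[0,0,-0.1],[0,0,-0.1],[0,0,-0.1],[0,0,-0.15],[0,0,-0.15]], "turn": [-10,-20,-30,-40,-50,-60,-70,-80,-90], "grip": [1,1,1,1,1,1,1,1,1]}}

```text
time_s: 61.28
position: [0.5126, -0.0452, 0.1066]
tcp_rot: [[0.983, 0.184, -0.001], [0.184, -0.983, 0.0], [-0.001, -0.001, -1.0]]
force: [-1.5, 1.3, 3.4]
opening: 0.517
grasp_force: 30.0
```

Run:
```python
from h import *
s=read_state(); print(s['position'],s['joint_positions'].round(1),s['force'].round(1),s['moment'].round(3),s['tau'].round(2),s['opening'])
```

```text
[ 0.51260769 -0.04516494  0.10657288] [-17.5  32.  103.8   0.   44.2  61.9] [-1.5  1.3  3.4] [0.389 0.331 0.094] [ -1.1  -36.73 -11.16  -0.25  -0.62  -0.82] 0.5171881249105831
```

Emit:
{"fn": "jog_arm", "kwargs": {"delta_pos": [[0,0,0],[0,0,-0.05],[0,0,-0.05],[0,0,-0.1],[0,0,-0.1]], "turn": [-9,-18,-27,-36,-45], "grip": [1,1,1,1,1]}}

```text
time_s: 61.9
position: [0.5127, -0.0451, 0.1058]
tcp_rot: [[0.826, -0.564, -0.001], [-0.564, -0.826, 0.001], [-0.001, -0.0, -1.0]]
force: [-1.5, 2.3, 5.5]
opening: 0.522
grasp_force: 30.0
```

Run:
```python
from h import *
s=read_state(); print(s['position'],s['joint_positions'].round(1),s['force'].round(1),s['moment'].round(3),s['tau'].round(2),s['opening'])
```

```text
[ 0.51265475 -0.04507874  0.10581442] [-17.5  32.1 103.9   0.   44.1 106.8] [-1.5  2.3  5.5] [0.459 0.424 0.087] [ -1.39 -35.89 -11.1   -0.34  -0.76  -0.73] 0.5215554436696921
```

Emit:
{"fn": "jog_arm", "kwargs": {"delta_pos": [[0,0,0],[0,0,0],[0,0,-0.05],[0,0,-0.05],[0,0,-0.05]], "turn": [-9,-18,-27,-36,-42], "grip": [1,1,1,1,1]}}

```text
time_s: 62.52
position: [0.5131, -0.0466, 0.1058]
tcp_rot: [[0.243, -0.97, 0.0], [-0.97, -0.243, -0.003], [0.003, 0.001, -1.0]]
force: [-2.5, -4.1, 8.4]
opening: 0.521
grasp_force: 30.0
```

Run:
```python
from h import *
s=read_state(); print(s['position'],s['joint_positions'].round(1),s['force'].round(1),s['moment'].round(3),s['tau'].round(2),s['opening'])
```

```text
[ 0.51314872 -0.04655285  0.10577801] [-17.5  32.1 103.8  -0.2  44.  148.6] [-2.5 -4.1  8.4] [-0.8    0.612  1.069] [  1.18 -34.69 -10.09   1.88  -0.42   0.54] 0.5210717337375376
```

Emit:
{"fn": "jog_arm", "kwargs": {"delta_pos": [[0,0,0],[0,0,0],[0,0,0.2],[0,0,0.2],[0,0,0.2],[0,0,0.2],[0,0,0.2],[0,0,0.2],[0,0,0.2],[0,0,0.2],[0,0,0.2],[0,0,0.2]], "turn": [0,0,0,10,20,30,40,50,60,70,80,90], "grip": [0.2,0.2,0.2,0.2,0.2,0.2,0.2,0.2,0.2,0.2,0.2,0.2]}}

```text
time_s: 64.03
position: [0.5131, -0.0455, 0.1068]
tcp_rot: [[0.969, 0.246, -0.0], [0.246, -0.969, 0.0], [-0.0, -0.0, -1.0]]
force: [0.2, 0.0, -0.4]
opening: 0.798
grasp_force: 0.0
```

Emit:
{"fn": "jog_arm", "kwargs": {"delta_pos": [[0,0,0],[0,0,0],[0,0,0],[0,0,0],[0,0,0],[0,0,0],[0,0,0],[0,0,0],[0,0,0]], "turn": [0,0,0,0,0,0,-4,-8,-12], "grip": [1,1,1,1,1,1,1,1,1]}}

```text
time_s: 65.15
position: [0.5106, -0.0452, 0.1068]
tcp_rot: [[0.999, 0.038, -0.005], [0.038, -0.999, -0.001], [-0.005, 0.0, -1.0]]
force: [-5.2, 1.2, 5.4]
opening: 0.523
grasp_force: 30.0
```

Run:
```python
from h import *
s=read_state(); print(s['position'],s['joint_positions'].round(1),s['force'].round(1),s['moment'].round(3),s['opening'])
```

```text
[ 0.51062251 -0.04520553  0.10682956] [-17.5  32.  103.9  -0.2  44.4  70.5] [-5.2  1.2  5.4] [0.175 0.743 1.109] 0.5228953779028276
```

Emit:
{"fn": "jog_arm", "kwargs": {"delta_pos": [[0,0,0],[0,0,0],[0,0,0],[0,0,0],[0,0,4],[0,0,8],[0,0,12],[0,0,14],[0,0,14],[0,0,14]], "turn": [0,0,0,0,0,0,0,0,0,0], "grip": [0.2,0.2,0.2,0.2,0.2,0.2,0.2,0.2,0.2,0.2]}}

```text
time_s: 66.4
position: [0.5123, -0.0453, 0.2459]
tcp_rot: [[0.999, 0.033, -0.002], [0.033, -0.999, 0.001], [-0.002, -0.001, -1.0]]
force: [0.6, -0.5, -0.3]
opening: 0.8
grasp_force: 0.0
```

Run:
```python
from h import *
s=read_state(); print(s['position'],s['force'].round(1),s['time_s'])
c=shot('wrist','w13'); g=cv2.cvtColor(c['color'],cv2.COLOR_BGR2GRAY)
n=np.array([.5128,-.0456]); a=np.radians(98.5); d=np.array([np.cos(a),np.sin(a)]); e=np.array([d[1],-d[0]])
for r in(.045,.06,.072):
  pr=[]
  for w in np.arange(-.024,.0241,.002):
    q=pix(c,[*(n+r*d+w*e),.098]); pr.append(int(g[int(round(q[1])),int(round(q[0]))]))
  print(r,q.round(0),pr)
sc=shot('scene','s5'); im=sc['color'].astype(int); m=(im.max(2)<50).astype(np.uint8)
k,l,st,ce=cv2.connectedComponentsWithStats(m); print('scene knob',[(st[i],ce[i].round(1)) for i in range(1,k) if 60<st[i,4]<200 and 200<ce[i][0]<240])
```

```text
[ 0.51227769 -0.04533429  0.24586031] [ 0.6 -0.5 -0.3] 66.4
0.045 [208. 165.] [236, 236, 235, 238, 244, 243, 243, 245, 197, 213, 213, 211, 208, 206, 208, 179, 59, 250, 243, 243, 243, 244, 243, 244, 244]
0.06 [194. 167.] [236, 232, 232, 244, 243, 243, 243, 248, 206, 215, 213, 211, 206, 207, 207, 131, 190, 244, 244, 243, 244, 243, 243, 243, 244]
0.072 [182. 168.] [237, 240, 240, 245, 243, 243, 243, 231, 208, 226, 227, 219, 224, 220, 222, 174, 53, 246, 243, 244, 243, 244, 243, 243, 243]
scene knob [(array([216, 131,  10,  13, 110], dtype=int32), array([220.3, 136.6])), (array([208, 234,  10,  23,  61], dtype=int32), array([212.4, 245.1]))]
```

```bash
python3 -c "
from rig import *
print(hand_in())"
```

```text
the job is handed in; nothing more can be done
None
```

The job is handed in at about 66 s simulated: all four jars stand upright in the tub, the lid is reseated, the strap is over the brim and the nut is at its stop; the hand-in returned no verdict, so this rests on my camera and torque readings.

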